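# Pin the tilting stone cradle

## Robot

A 6-joint arm with a two-finger parallel gripper is mounted at the origin on the work surface. World frame = base frame: x ahead of the robot, y to its left, z up, the work surface at z = 0. Lengths are in mm, angles in rad, forces in N, time in s.
With the tool pointing down it reaches from about 350 to 975 mm from the base axis. Payload 7.1 kg.
Tool frame: the origin (TCP) lies midway between the tips of the shut fingers; the grasp point (between the pads) lies 19 mm behind it (ctrl.hold_point_z is the distance from the TCP to the grasp point, in mm); z points along the fingers, y is the direction in which the jaws open and shut (so a half turn about z gives the same grasp; the last joint's range is limited). The gripper opens to 88 mm and grips with 3 to 60 N. Pads are 20 mm wide; open, the fingers measure 115 mm over their backs; the gripper's body (75 mm by 178 mm) begins 61 mm behind the grasp point.
Start: joints at [1.189, 0.423, 1.63, -0, 1.089, -0.019], TCP at [221.776, 584.312, 202.475] pointing down, gripper open.
Joint ranges: [-3, 3], [-0.9, 2.11], [0.09, 2.58], [-1.31, 4.45], [0.11, 2.69], [-2.54, 2.54]. Speed limits (rad/s): [2.39, 2.39, 3.01, 3.14, 3.14, 3.14].

## Interface

Orientations are given as a rotation vector (axis times angle).
In Python, from workcell import ctrl, eyes gives the robot as it stands.
- The arm moves only by the tool move_arm, never from a script. Its argument "deltas" is a list of rows, each a list of 6 numbers: the shift along the tool's x, y, z in mm, then the turn, a rotation vector about the tool's x, y, z in rad. A call has 1 to 5 rows; each row shifts and turns the pose as measured when the row begins, along the tool's axes as they then stand; what a row does not reach is not made up. A row lasts 1/12 s, in which the tool goes at most 41.7 mm and 7.16 degrees, less where a joint would pass 70% of its speed; a pose out of reach is approached as far as the arm can. A call is refused whole if a number of a shift passes 41.7 or a number of a turn 0.125, either way. A call with a gripper value outside its range is refused whole. "hand" is the closure, from -1 (fully open) to 1 (shut), set as the call begins (left out, the last holds). The fingers move at their own pace and stop on an object; the grip force is fixed at half the most. Time passes only in rows, so rows that do not move let the fingers close. It gives the time, the measured TCP pose, the force and the opening at its end, in the units of the state.
- ctrl.get_obs(): the state, without advancing time (a new reading comes with each control period).
- eyes.get_image(name): name is "scene" or "top" or "wrist"; returns a dict with "frame" (480x640x3 uint8, red, green, blue), "range_z" (480x640 float32, mm along the optical axis (not along the pixel's ray), 0 where there is no reading), "fx", "fy", "cx", "cy" (pixels), "cam_to_world" (4x4, takes a point from camera to world coordinates). Camera axes: x right, y down, z forward; pixel columns grow to the right and rows downward; lengths in mm; the calibration is good to about 2 mm. A picture is of the moment at which its call begins.
- ctrl.close_job(): hands the job in, once; it reports no verdict.
The state is a dict: "t": time; "qpos": joint angles; "qvel": joint speeds; "joint_torque": joint torques, N m; "ee_pos": TCP position; "orientation": TCP orientation; "ft_force": force on the tool from outside, world axes, zero at the start; "moment": the same for the moment, N m; "width": finger opening in mm.
Only numpy, scipy, OpenCV 4.12 (cv2) and the standard library are available. Lean on these libraries where they do the work, as an engineer would, in place of code of your own. Each camera call takes 0.05 s, during which the arm holds its last target.

## Task

Lock the tilting stone cradle with its steel locking pin from the wooden rack: stand the pin in the hole on top of the tall bearing block, then ease the cradle over by its crank handle until you feel the pin drop into the shaft's hidden cross-hole, and press the pin fully home. Never force the shaft against the pin, whether by the crank or by pressing on the pin before it has dropped, and leave the other tools and stones where they are.

Things in the scene. Friction and masses are not known exactly. Their poses are not given: they have to be found in the camera images.
- pin: Steel locking pin, loose, standing point-down in one of the rack's three holes (which one varies). Origin at the middle of its flat point, z along it towards the head. Shank 10 mm thick, 82 mm long, its first 7 mm tapering out from a 4 mm point; on it a flat-topped knurled head 24 mm in diameter, 30 mm tall (z = 82 to 112 mm). About 120 g.
- rack: Wooden tool rack fixed to the table, 160 x 60 x 50 mm, left or right of the stand. Origin under its centre, x along its length. Three 12 mm round holes at x = -50, 0 and +50 mm, 42 mm deep, hold the pin, the punch and the scraper.
- stand: Tilting stand fixed to the table: base plate 170 x 270 mm, a steel shaft 32 mm thick along its y axis, 95 mm up, in two bearing blocks. Origin on the table below the cradle's middle. The pin block, at y = -105 mm, is the taller: 64 (x) x 36 (y) mm, top 138 mm above the table, its feet reaching x = +-50 mm. The crank is at the other end, y = +128 mm.
- hole (a point): Middle of the mouth of the pin hole on top of the pin block; axes as the stand's. Upright round hole 11.2 mm wide: a 26 mm guide, then the 32 mm shaft (its top 27 mm below the mouth), then an equal bore below the shaft. Pin fully home: its point 82 mm below the mouth, the head resting on the block.
- bore (a point): Where the pin hole crosses the shaft axis, 43 mm below the mouth; axes as the stand's. While the shaft's 11.2 mm cross-hole is out of line the pin just stands on the shaft, its head about 55 mm above the block. In line, it falls 25 to 45 mm by its own weight until a spring ball in the lower bore holds it 10 to 30 mm short of home; from there it takes a push of about 8 to 15 N.
- cradle: Tilting part: shaft, board with a clamped grey stone (its top up to 215 mm above the table), crank. Origin on the shaft axis in the middle of the board, y along the shaft, z up when level. Turns about y within 0.75 rad of level, stays put. Starts with the crank leaning 0.5 to 0.68 rad to the stand's -x; turn it towards +x. The unseen cross-hole lines up at some lean from 0.06 rad before level to 0.36 rad past it.
- handgrip (a point): Middle of the crank's black handgrip, a freely turning sleeve 24 mm thick and 52 mm long lying along the cradle's y: 95 mm from the shaft axis along the cradle's z, 165 mm along its y. It swings in the stand's x-z plane; about 3 N moves it. 0.05 to 0.2 rad after the pin drops the crank goes firm; the shaft then loads the pin with six times the hand's force and binds it until eased back about 0.1 rad.
- punch: Bystander: plain dark steel punch, 124 mm long, 14 mm thick at the top, standing in the rack; no knob. Origin under its middle.
- scraper: Bystander: scraper with a slender wooden handle, 142 mm long, standing in the rack. Origin under its middle.
- ridge_stone: Bystander: flat ochre stone with grey peaks, about 130 x 310 x 75 mm, beyond the stand. Origin under its middle.
- tall_stone: Bystander: dark upright stone on a wooden stand, 150 mm tall. Origin under its middle.
- pale_stone: Bystander: pale knobbly stone on a round wooden plate, 97 mm tall. Origin under its middle.
- sanding_block: Bystander: yellowish block, 45 x 90 x 40 mm, between robot and stand. Origin under its middle.
- mallet: Bystander: hammer lying near the robot.

How it is judged:
By the outcome, as a careful person would: the job done as asked, in the order asked, and still so for the second after the job is handed in, with the robot touching nothing.
It also fails if it takes over 72 s, if anything falls off the work surface, if the arm or the gripper's body presses on something with over 40 N, if the wrist force passes 120 N, or if a joint passes its speed limit or range.

## Working session

There is one attempt and no reset: what is moved stays moved. The work goes in short steps, Python scripts to look and compute and a tool call to move; the robot and the scene stay as the last step left them, time stands still between calls to the robot, and variables do not carry over. Pictures are saved under pics/ and viewed, and the job is handed in when it is done.

Besides the shell and the picture viewer there is one more tool, called after "Emit:" as name([rows], argument=value, ...), one row to a line, values as JSON. move_arm: Moves the arm, as the interface text tells. Its arguments: {"type":"object","properties":{"deltas":{"type":"array"},"hand":{"type":"number"}},"required":["deltas"]}

```bash
ls; mkdir -p pics
cat > h.py <<'E'
import numpy as np, cv2
from workcell import ctrl, eyes
from scipy.spatial.transform import Rotation as R
def snap(name,fn):
    d=eyes.get_image(name); cv2.imwrite(f'pics/{fn}.png',d['frame'][:,:,::-1]); np.savez(f'pics/{fn}.npz',**d); return d
def load(fn): return np.load(f'pics/{fn}.npz')
def w(d,u,v,z=None):
    z=d['range_z'][int(v),int(u)] if z is None else z
    p=np.array([(u-d['cx'])/d['fx']*z,(v-d['cy'])/d['fy']*z,z,1]); return (d['cam_to_world']@p)[:3]
def wz(d,u,v,h):  # ray meets height h
    a=w(d,u,v,1.); c=d['cam_to_world'][:3,3]; r=a-c; return c+r*(h-c[2])/r[2]
def proj(d,p):
    q=np.linalg.inv(d['cam_to_world'])@np.append(p,1); return d['fx']*q[0]/q[2]+d['cx'],d['fy']*q[1]/q[2]+d['cy'],q[2]
def crop(fn,u0,v0,u1,v1,s):
    im=cv2.imread(f'pics/{fn}.png')[v0:v1,u0:u1]; cv2.imwrite(f'pics/{fn}_c{u0}_{v0}.png',cv2.resize(im,None,fx=s,fy=s,interpolation=cv2.INTER_CUBIC))
E
python3 - <<'E'
from h import *
for n in ['scene','top','wrist']: 
    d=snap(n,n+'0'); print(n,d['fx'],d['cam_to_world'].round(3).tolist())
print(ctrl.get_obs())
E
```

```text
pics
scene 543.7197713917058 [[-0.801, 0.464, -0.378, 1050.809], [0.598, 0.615, -0.513, 633.886], [-0.006, -0.637, -0.771, 1086.653], [0.0, 0.0, 0.0, 1.0]]
top 438.56642111046307 [[0.026, -0.997, 0.07, 506.123], [-1.0, -0.027, -0.005, 10.759], [0.007, -0.069, -0.998, 1067.058], [0.0, 0.0, 0.0, 1.0]]
wrist 335.3590354084638 [[0.355, 0.905, 0.234, 159.078], [0.935, -0.344, -0.091, 609.193], [-0.002, 0.251, -0.968, 383.82], [0.0, 0.0, 0.0, 1.0]]
{'t': 0.15, 'qpos': array([ 1.18902154e+00,  4.23642437e-01,  1.63051031e+00, -2.27002027e-06,
        1.08860095e+00, -1.89927821e-02]), 'qvel': array([ 0.00105698, -0.00135997, -0.00276147,  0.00065641, -0.0010824 ,
       -0.00039847]), 'joint_torque': array([ 2.46946802e-04, -5.44981456e+01, -2.73920703e+01,  6.44524698e-02,
        2.05193844e-02, -7.01847830e-05]), 'ee_pos': array([221.59990957, 583.9070826 , 201.89618846]), 'orientation': array([-5.66693751e-01, -3.08982520e+00,  1.78776415e-03]), 'ft_force': array([ 0.53357988, -0.20996608,  0.55382249]), 'moment': array([ 0.03614093, -0.0255251 ,  0.0426439 ]), 'width': 87.89747637621362}
```

View pics/scene0.png

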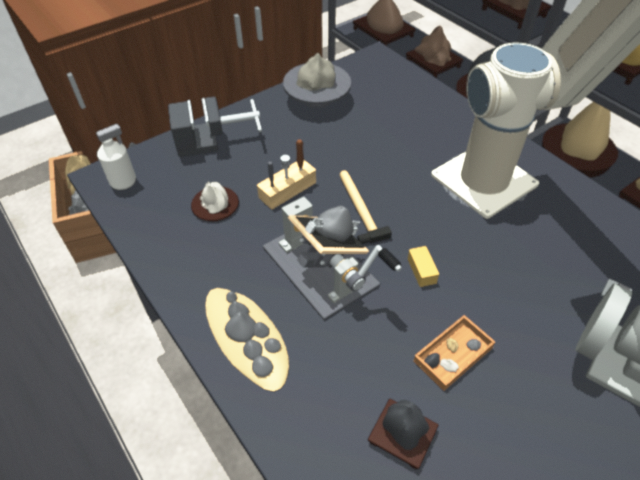

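View pics/top0.png

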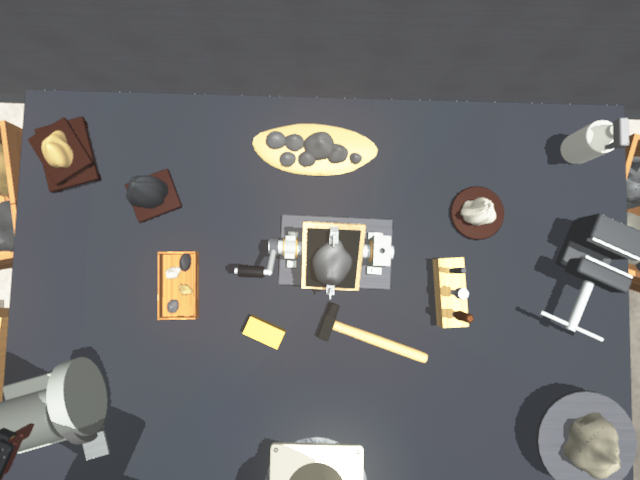

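The top view shows the stand at about (335,253), with the pin block at (382,250) and the crank grip at (252,271), leaning towards the robot. The rack is at (453,293) with the pin's pale head in its middle hole.

Run:
```python
from h import *
crop('top0',360,220,500,340,5)
crop('top0',220,200,400,310,4)
```

```text
(no output)
```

View pics/top0_c360_220.png

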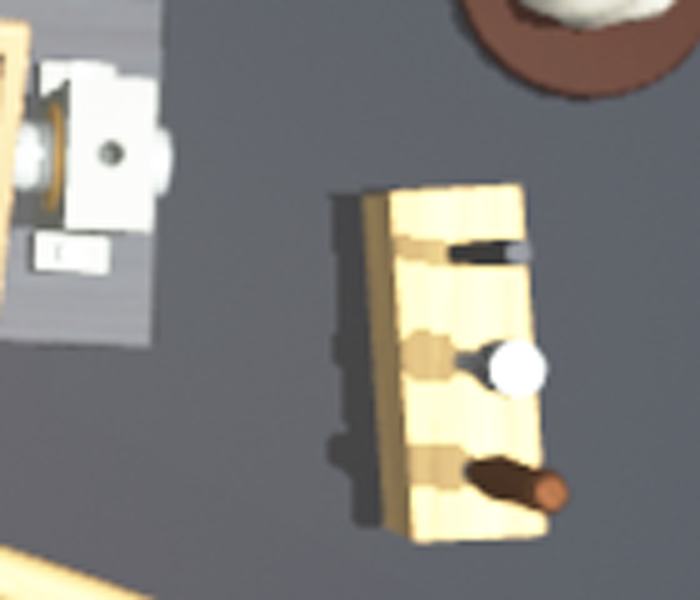

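View pics/top0_c220_200.png

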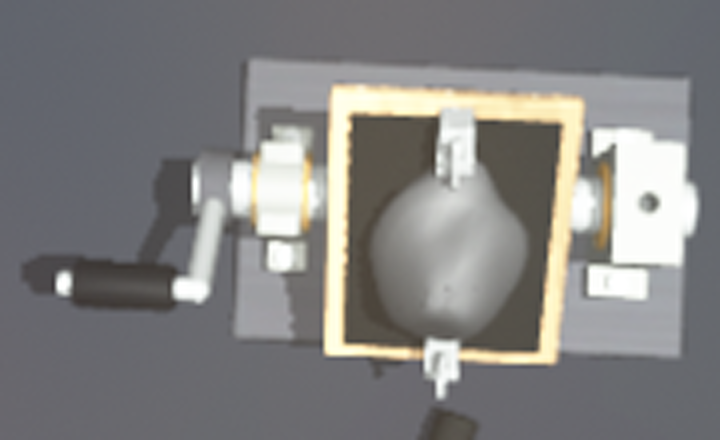

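Run:
```python
from h import *
d=load('top0')
print('pin head',wz(d,463.4,293.6,120), w(d,463.4,293.6))
print('hole',wz(d,382.4,250.4,138),w(d,385,246), w(d,380,256))
print('block top corners',[wz(d,220+u/4,200+v/4,138).round(1).tolist() for u,v in [(613,142),(686,142),(612,258),(684,264)]])
print('base corners',[wz(d,220+u/4,200+v/4,10).round(1).tolist() for u,v in [(248,58),(689,78),(234,338),(681,356)]])
print('grip',[ (w(d,220+u/4,200+v/4)).round(1).tolist() for u,v in [(75,284),(100,285),(123,286),(150,287),(172,288)]])
print('rack top',[wz(d,360+u/5,220+v/5,50).round(1).tolist() for u,v in [(390,190),(522,184),(412,540),(548,530)]], w(d,360+60+0,290),w(d,360+90,280))
print('punch top',w(d,360+518/5,220+252/5),'scr',w(d,360+552/5,220+490/5))
print('stone top max', )
```

```text
pin head [ 471.53170685 -307.90258673  120.        ] [ 471.64825257 -306.82893651  123.19087163]
hole [ 558.98364333 -129.23556575  138.        ] [ 568.44255886 -134.50270082  138.71067816] [ 546.91624096 -124.20157884  138.89397402]
block top corners [[590.2, -109.2, 138.0], [591.3, -148.1, 138.0], [528.6, -109.8, 138.0], [526.4, -148.0, 138.0]]
base corners [[647.0, 96.6, 10.0], [642.0, -171.3, 10.0], [477.8, 99.6, 10.0], [474.0, -168.9, 10.0]]
grip [[507.3, 165.6, 183.4], [507.2, 153.2, 182.8], [507.0, 141.8, 181.6], [506.8, 127.9, 183.9], [506.6, 117.6, 177.4]]
rack top [[549.7, -272.1, 50.0], [554.1, -333.5, 50.0], [389.1, -283.3, 50.0], [395.2, -346.0, 50.0]] [ 473.13753114 -242.61743308    0.79604577] [ 499.50602763 -300.13117018   50.42750172]
punch top [ 521.20281721 -304.13851767  131.99605641] scr [ 422.71334174 -312.11754981  151.17264427]
stone top max
```

```bash
cat >> h.py <<'E'
def plan(x,y,z,jaw=None,n=5,smax=41,tmax=0.124,tilt=True):
    """jaw: world angle of tool y (deg), tool pointing down"""
    o=ctrl.get_obs(); p=np.array(o['ee_pos']); M=R.from_rotvec(o['orientation'])
    my=M.as_matrix()[:,1]; cur=np.degrees(np.arctan2(my[1],my[0]))
    if jaw is None: jaw=cur
    j=np.radians(jaw); ty=np.array([np.cos(j),np.sin(j),0]); tz=np.array([0,0,-1.]); tx=np.cross(ty,tz)
    T=R.from_matrix(np.stack([tx,ty,tz],1)); t=np.array([x,y,z],float)
    dp0=np.linalg.norm(t-p); rv0=(M.inv()*T).as_rotvec(); N=int(max(np.ceil(dp0/smax),np.ceil(np.linalg.norm(rv0)/tmax),1))
    print('t',round(o['t'],2),'pos',p.round(1),'jaw',round(cur,1),'dist',dp0.round(1),'turn',rv0.round(3),'rows',N,'F',np.round(o['ft_force'],1),'w',round(o['width'],1),'q6',np.round(o['qpos'][5],2))
    rows=[]
    for i in range(min(n,N)):
        k=N-i; d=M.inv().apply((t-p)/k); rv=(M.inv()*T).as_rotvec()/k
        r=np.r_[d.round(1),rv.round(3)]; rows.append(r.tolist())
        p=p+M.apply(r[:3]); M=M*R.from_rotvec(r[3:])
    print(rows)
E
python3 -c "
from h import *
plan(430,250,270,-20)
plan(430,250,270,-20,n=14)"
```

```text
t 0.15 pos [221.6 583.9 201.9] jaw 69.2 dist 399.5 turn [-1.000e-03  1.000e-03  1.557e+00] rows 13 F [ 0.5 -0.2  0.6] w 87.9 q6 -0.02
[[-24.1, -18.3, -5.2, -0.0, 0.0, 0.12], [-26.1, -15.3, -5.2, -0.0, 0.0, 0.12], [-27.8, -12.1, -5.2, -0.0, 0.0, 0.12], [-29.0, -8.7, -5.2, -0.0, 0.0, 0.12], [-29.8, -5.1, -5.2, -0.0, 0.0, 0.12]]
t 0.15 pos [221.6 583.9 201.9] jaw 69.2 dist 399.5 turn [-1.000e-03  1.000e-03  1.557e+00] rows 13 F [ 0.5 -0.2  0.6] w 87.9 q6 -0.02
[[-24.1, -18.3, -5.2, -0.0, 0.0, 0.12], [-26.1, -15.3, -5.2, -0.0, 0.0, 0.12], [-27.8, -12.1, -5.2, -0.0, 0.0, 0.12], [-29.0, -8.7, -5.2, -0.0, 0.0, 0.12], [-29.8, -5.1, -5.2, -0.0, 0.0, 0.12], [-30.3, -1.5, -5.2, -0.0, 0.0, 0.12], [-30.2, 2.1, -5.2, -0.0, 0.0, 0.12], [-29.7, 5.7, -5.2, -0.0, 0.0, 0.12], [-28.8, 9.2, -5.2, -0.0, 0.0, 0.119], [-27.6, 12.6, -5.3, -0.0, 0.0, 0.12], [-25.8, 15.8, -5.2, -0.0, 0.0, 0.119], [-23.8, 18.8, -5.3, -0.0, 0.001, 0.12], [-21.4, 21.5, -5.3, -0.0, 0.0, 0.119]]
```

Emit:
move_arm([
  [-24,-18,-8,0,0,0.12],
  [-26,-15,-8,0,0,0.12],
  [-28,-12,-8,0,0,0.12],
  [-29,-9,-8,0,0,0.12],
  [-30,-5,-8,0,0,0.12],
], hand=-1)

```text
t: 0.57
ee_pos: [299.8, 453.7, 239.2]
orientation: [-1.475, -2.773, 0.01]
ft_force: [-0.1, 0.1, -0.3]
width: 87.8
```

Emit:
move_arm([
  [-30,-1.5,-5,0,0,0.12],
  [-30,2,-5,0,0,0.12],
  [-30,6,-5,0,0,0.12],
  [-29,9,-5,0,0,0.12],
  [-28,13,-5,0,0,0.12],
])

```text
t: 0.98
ee_pos: [379.1, 315.9, 265.7]
orientation: [2.256, 2.184, -0.011]
ft_force: [1.3, -0.0, -0.8]
width: 87.8
```

```bash
python3 -c "
from h import *
plan(440,-20,270,-86,n=15)"
```

```text
t 0.98 pos [379.1 315.9 265.7] jaw -1.9 dist 341.4 turn [1.000e-03 7.000e-03 1.469e+00] rows 12 F [ 1.3 -0.  -0.8] w 87.8 q6 0.71
[[-27.8, 6.0, -0.2, 0.0, 0.001, 0.122], [-26.9, 9.3, -0.3, 0.0, 0.001, 0.122], [-25.5, 12.5, -0.3, 0.0, 0.001, 0.122], [-23.8, 15.5, -0.3, 0.0, 0.001, 0.123], [-21.8, 18.4, -0.3, -0.0, 0.0, 0.122], [-19.4, 20.9, -0.3, 0.0, 0.001, 0.123], [-16.6, 23.1, -0.3, -0.0, 0.0, 0.122], [-13.7, 24.9, -0.4, 0.0, 0.001, 0.123], [-10.6, 26.4, -0.4, -0.0, 0.0, 0.122], [-7.3, 27.5, -0.3, -0.0, 0.001, 0.123], [-3.8, 28.2, -0.4, -0.0, 0.0, 0.122], [-0.4, 28.4, -0.3, -0.0, 0.001, 0.123]]
```

Emit:
move_arm([
  [-28,6,0,0,0,0.122],
  [-27,9,0,0,0,0.122],
  [-26,12.5,0,0,0,0.122],
  [-24,15.5,0,0,0,0.122],
  [-22,18,0,0,0,0.122],
])

```text
t: 1.4
ee_pos: [405.1, 168.2, 267.3]
orientation: [2.817, 1.384, -0.005]
ft_force: [0.8, 0.7, -0.2]
width: 87.6
```

Emit:
move_arm([
  [-19,21,0,0,0,0.122],
  [-17,23,0,0,0,0.122],
  [-14,25,0,0,0,0.122],
  [-11,26,0,0,0,0.122],
  [-7,27,0,0,0,0.122],
])

```text
t: 1.82
ee_pos: [426.0, 21.0, 267.8]
orientation: [3.105, 0.45, -0.004]
ft_force: [0.6, 0.1, 0.5]
width: 87.5
```

```bash
python3 -c "
from h import *
plan(471.5,-308,210,-86,n=15)"
```

```text
t 1.82 pos [426.   21.  267.8] jaw -73.5 dist 337.1 turn [0.004 0.002 0.218] rows 9 F [0.6 0.1 0.5] w 87.5 q6 1.31
[[-5.5, 36.5, 6.6, 0.0, 0.0, 0.024], [-4.7, 36.6, 6.6, 0.001, 0.0, 0.024], [-3.8, 36.7, 6.5, 0.0, 0.0, 0.024], [-2.9, 36.8, 6.5, 0.001, 0.0, 0.024], [-2.0, 36.8, 6.5, 0.0, 0.0, 0.024], [-1.1, 36.9, 6.5, 0.001, 0.001, 0.025], [-0.2, 36.9, 6.5, 0.0, 0.0, 0.024], [0.7, 36.8, 6.4, 0.001, 0.001, 0.025], [1.6, 36.8, 6.4, 0.0, 0.0, 0.024]]
```

Emit:
move_arm([
  [-5.5,36.5,6,0,0,0.025],
  [-5,36.5,6,0,0,0.025],
  [-4,36.5,6,0,0,0.025],
  [-3,37,6,0,0,0.025],
  [-2,37,6,0,0,0.025],
])

```text
t: 2.23
ee_pos: [449.1, -170.1, 239.1]
orientation: [3.128, 0.239, 0.004]
ft_force: [1.1, 0.5, 0.2]
width: 88.0
```

Emit:
move_arm([
  [-1,37,6,0,0,0.025],
  [0,37,6,0,0,0.025],
  [1,36,6,0,0,0.025],
  [1.5,30,5,0,0,0.02],
  [0,0,0,0,0,0],
])

```text
t: 2.65
ee_pos: [465.4, -322.3, 213.8]
orientation: [3.136, 0.072, 0.003]
ft_force: [-0.5, -0.9, -0.0]
width: 88.0
```

```bash
python3 -c "
from h import *
d=snap('wrist','wr1')
print(proj(d,[471.5,-308,120]))
d=snap('top','top1')
plan(471.5,-308,150,-86,n=15)"
```

```text
(np.float64(307.57824740046476), np.float64(229.63220766430015), np.float64(282.58554624709143))
t 2.75 pos [ 464.7 -318.4  214. ] jaw -87.2 dist 65.2 turn [ 0.003 -0.001 -0.022] rows 2 F [ 0.1  0.6 -0.2] w 87.9 q6 0.9
[[3.6, -5.1, 32.0, 0.001, -0.0, -0.011], [3.7, -5.1, 32.0, 0.002, -0.001, -0.011]]
```

View pics/wr1.png

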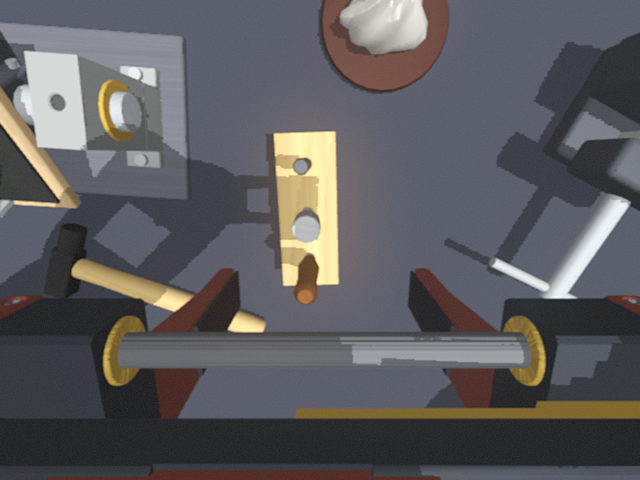

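The wrist view shows the pin head at (306.5,227). My top-camera estimate projects to (307.6,229.6), so the two agree to about 2 mm. The hole is at (58,102). Next I'll descend.

```bash
python3 -c "
from h import *
d=load('wr1')
print(wz(d,306.5,227,120), wz(d,58,102,138))
d=load('top1'); crop('top1',360,220,500,340,5)
"
```

```text
[ 473.72657992 -307.01894504  120.        ] [ 561.21980344 -127.14782727  138.        ]
```

Emit:
move_arm([
  [3.6,-5,20,0,0,-0.011],
  [4,-5,20,0,0,-0.011],
])

```text
t: 2.92
ee_pos: [473.4, -308.2, 177.1]
orientation: [3.133, 0.11, 0.01]
ft_force: [-0.2, 0.8, -0.4]
width: 87.6
```

```bash
python3 -c "
from h import *
plan(472.5,-307.5,89,-86,n=15,smax=25)"
```

```text
t 2.92 pos [ 473.4 -308.2  177.1] jaw -86.0 dist 88.1 turn [ 0.007 -0.006  0.001] rows 4 F [-0.2  0.8 -0.4] w 87.6 q6 0.9
[[-0.3, -0.3, 22.0, 0.002, -0.002, 0.0], [-0.3, -0.3, 22.0, 0.002, -0.001, 0.0], [-0.3, -0.3, 22.0, 0.001, -0.002, 0.0], [-0.2, -0.2, 22.1, 0.002, -0.001, 0.001]]
```

Emit:
move_arm([
  [0,0,22,0.002,-0.002,0],
  [0,0,22,0.002,-0.002,0],
  [0,0,22,0.002,-0.002,0],
  [0,0,20,0,0,0],
  [0,0,3,0,0,0],
])

```text
t: 3.33
ee_pos: [473.3, -298.1, 85.2]
orientation: [-3.137, -0.127, 0.002]
ft_force: [-0.7, -0.2, 0.4]
width: 88.1
```

```bash
python3 -c "
from h import *
plan(472.5,-307.5,89,-86)
snap('scene','sc1');crop('sc1',200,100,420,270,3)"
```

```text
t 3.33 pos [ 473.3 -298.1   85.2] jaw -85.4 dist 10.2 turn [-0.002  0.001  0.011] rows 1 F [-0.7 -0.2  0.4] w 88.1 q6 0.9
[[-1.5, 9.3, -3.9, -0.002, 0.001, 0.011]]
```

View pics/sc1_c200_100.png

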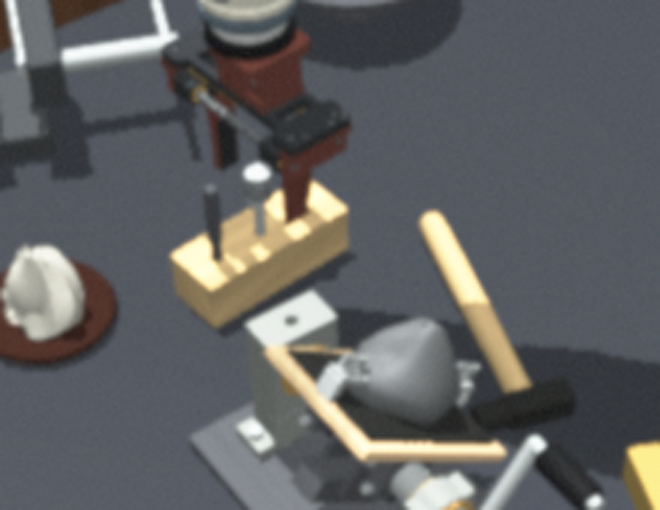

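The fingers straddle the pin but sit 10 mm too far in +y from drift, so I'll correct that before closing.

Emit:
move_arm([
  [-1,6,-3,0,0,0.01],
  [0,3,0,0,0,0],
  [0,0,0,0,0,0],
])

```text
t: 3.63
ee_pos: [474.7, -306.5, 92.3]
orientation: [-3.139, -0.115, -0.002]
ft_force: [-0.6, -0.0, -0.2]
width: 87.9
```

```bash
python3 -c "
from h import *
plan(472.5,-307.5,89,-86)"
```

```text
t 3.63 pos [ 474.7 -306.5   92.3] jaw -85.8 dist 4.1 turn [-0.001 -0.001  0.003] rows 1 F [-0.6 -0.  -0.2] w 87.9 q6 0.9
[[-2.3, 0.8, 3.3, -0.001, -0.001, 0.003]]
```

Emit:
move_arm([
  [-1,0.5,3,0,0,0],
  [0,0,0,0,0,0],
  [0,0,0,0,0,0],
  [0,0,0,0,0,0],
], hand=0.2)

```text
t: 3.97
ee_pos: [475.6, -308.9, 92.9]
orientation: [3.136, 0.113, 0.011]
ft_force: [-0.1, -0.3, 0.3]
width: 64.7
```

```bash
python3 -c "
from h import *
plan(472.5,-307.5,89,-86)
print(ctrl.get_obs()['ee_pos'],ctrl.get_obs()['ee_pos'])"
```

```text
t 3.97 pos [ 475.6 -308.9   92.9] jaw -85.9 dist 5.1 turn [ 0.003 -0.007  0.002] rows 1 F [-0.1 -0.3  0.3] w 64.7 q6 0.9
[[-3.0, -1.7, 3.8, 0.003, -0.007, 0.002]]
[ 475.56792621 -308.92308887   92.86566593] [ 475.56792621 -308.92308887   92.86566593]
```

Emit:
move_arm([
  [-2,0,3,0,0,0],
  [0,0,1,0,0,0],
])

```text
t: 4.13
ee_pos: [473.7, -309.4, 89.2]
orientation: [3.136, 0.113, 0.012]
ft_force: [0.2, -0.1, -0.6]
width: 51.3
```

```bash
cat >> h.py <<'E'
def still(n=4):
    P=[]
    for i in range(n):
        eyes.get_image('top'); o=ctrl.get_obs(); P.append(np.r_[o['ee_pos'],o['ft_force'],o['width'],o['t']])
    print(np.array(P).round(1))
E
python3 -c "
from h import *
still()"
```

```text
[[ 4.739e+02 -3.095e+02  8.920e+01 -9.000e-01  2.000e-01 -3.000e-01
   4.760e+01  4.200e+00]
 [ 4.740e+02 -3.094e+02  8.920e+01 -4.000e-01 -3.000e-01  2.000e-01
   4.360e+01  4.200e+00]
 [ 4.741e+02 -3.095e+02  8.930e+01 -3.000e-01 -7.000e-01 -0.000e+00
   3.910e+01  4.300e+00]
 [ 4.742e+02 -3.095e+02  8.940e+01 -5.000e-01  2.000e-01  5.000e-01
   3.630e+01  4.300e+00]]
```

Emit:
move_arm([
  [0,-1.5,0,0,0,0],
  [0,0,0,0,0,0],
  [0,0,0,0,0,0],
  [0,0,0,0,0,0],
  [0,0,0,0,0,0],
], hand=1)

```text
t: 4.75
ee_pos: [474.1, -307.6, 89.2]
orientation: [3.136, 0.114, 0.012]
ft_force: [-0.2, 0.4, 0.4]
width: 22.0
```

```bash
python3 -c "
from h import *
still()
d=snap('wrist','wr2');print(ctrl.get_obs()['moment'])"
```

```text
[[ 4.741e+02 -3.077e+02  8.920e+01  3.000e-01  7.000e-01 -5.000e-01
   2.240e+01  4.800e+00]
 [ 4.741e+02 -3.076e+02  8.920e+01  1.000e-01  2.000e-01  3.000e-01
   2.230e+01  4.800e+00]
 [ 4.741e+02 -3.077e+02  8.920e+01 -3.000e-01 -2.000e-01 -0.000e+00
   2.180e+01  4.900e+00]
 [ 4.741e+02 -3.077e+02  8.920e+01  4.000e-01  6.000e-01  1.000e-01
   2.170e+01  5.000e+00]]
[0.05054583 0.13537815 0.03546707]
```

View pics/wr2.png

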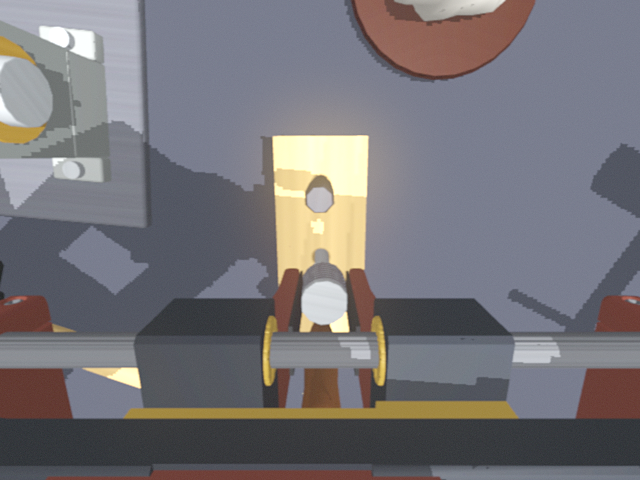

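```bash
python3 -c "
from h import *
d=load('wr2')
print(wz(d,325,297,120),proj(d,[474.1,-307.7,120]))
crop('wr2',220,230,420,380,4)"
```

```text
[ 474.90220069 -307.1529182   120.        ] (np.float64(325.9992548236313), np.float64(298.595948737881), np.float64(163.6126387161837))
```

View pics/wr2_c220_230.png

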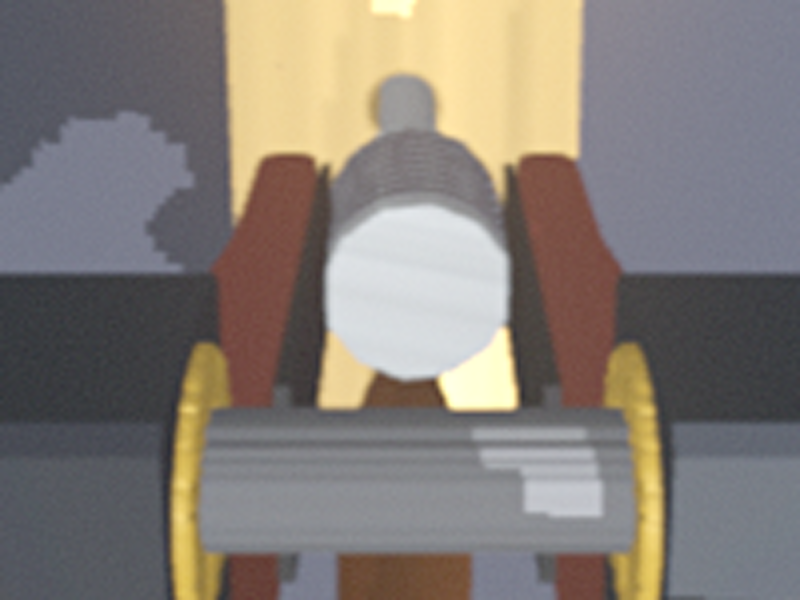

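Emit:
move_arm([
  [0,0,-6,0,0,0],
  [0,0,-12,0,0,0],
  [0,0,-15,0,0,0],
])

```text
t: 5.25
ee_pos: [472.0, -306.5, 121.1]
orientation: [3.139, 0.114, 0.005]
ft_force: [0.7, -1.9, -3.1]
width: 21.7
```

```bash
python3 -c "
from h import *
still(1)
plan(558.5,-129,300,-86)
d=snap('wrist','wr3')"
```

```text
[[ 4.737e+02 -3.076e+02  1.244e+02  4.000e-01 -7.000e-01  1.000e-01
   2.190e+01  5.300e+00]]
t 5.3 pos [ 473.7 -307.6  124.4] jaw -85.9 dist 264.4 turn [ 0.004 -0.007  0.002] rows 7 F [ 0.4 -0.7  0.1] w 21.9 q6 0.9
[[14.1, -24.5, -25.1, 0.001, -0.001, 0.0], [14.1, -24.5, -25.1, 0.0, -0.001, 0.0], [14.0, -24.5, -25.1, 0.001, -0.001, 0.0], [14.0, -24.5, -25.1, 0.0, -0.001, 0.001], [14.0, -24.6, -25.1, 0.001, -0.001, 0.0]]
```

View pics/wr3.png

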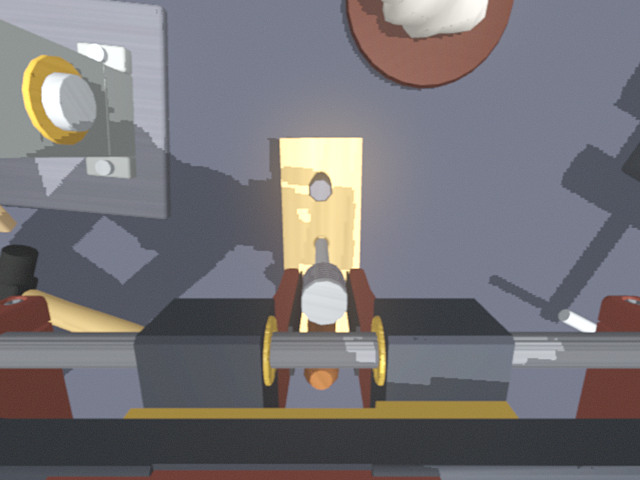

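Emit:
move_arm([
  [0,0,-25,0,0,0],
  [0,0,-35,0.002,-0.003,0],
  [0,0,-35,0.002,-0.003,0],
  [0,0,-25,0,0,0],
  [0,0,-4,0,0,0],
])

```text
t: 5.77
ee_pos: [470.9, -305.9, 250.5]
orientation: [-3.136, -0.113, 0.006]
ft_force: [0.9, -0.0, -1.5]
width: 22.3
```

```bash
python3 -c "
from h import *
still(1)
plan(560,-128.5,248,-88,n=8,smax=30)"
```

```text
[[ 4.706e+02 -3.057e+02  2.495e+02  3.000e-01  1.000e-01 -1.300e+00
   2.250e+01  5.800e+00]]
t 5.82 pos [ 470.6 -305.7  249.5] jaw -85.9 dist 198.5 turn [-0.004  0.004  0.037] rows 7 F [ 0.3  0.1 -1.3] w 22.5 q6 0.9
[[14.6, -24.3, 0.3, -0.001, 0.001, 0.005], [14.4, -24.4, 0.3, -0.001, 0.001, 0.005], [14.3, -24.5, 0.2, -0.0, 0.0, 0.005], [14.2, -24.5, 0.2, -0.001, 0.001, 0.006], [14.0, -24.6, 0.2, -0.0, 0.0, 0.005], [13.9, -24.7, 0.3, -0.001, 0.001, 0.006], [13.8, -24.9, 0.2, -0.0, 0.0, 0.005]]
```

Emit:
move_arm([
  [14,-24,0,0,0,0.005],
  [14,-24,0,0,0,0.005],
  [14,-24,0,0,0,0.005],
  [14,-24,0,0,0,0.005],
  [14,-24,0,0,0,0.005],
])

```text
t: 6.23
ee_pos: [530.0, -180.7, 242.4]
orientation: [-3.136, -0.059, 0.017]
ft_force: [0.9, 0.3, -1.4]
width: 22.2
```

Emit:
move_arm([
  [10,-18,0,0,0,0.005],
  [5,-9,0,0,0,0],
  [0,0,0,0,0,0],
])

```text
t: 6.48
ee_pos: [543.2, -146.8, 236.1]
orientation: [-3.132, -0.057, 0.029]
ft_force: [-0.2, -0.7, -0.9]
width: 22.0
```

```bash
python3 -c "
from h import *
still(2)
plan(560,-128.5,248,-88,n=8,smax=30)
d=snap('wrist','wr4');d=snap('top','top4');d=snap('scene','sc4')
crop('sc4',230,130,370,250,5)
crop('top4',300,190,460,310,5)"
```

```text
[[ 5.426e+02 -1.476e+02  2.359e+02  8.000e-01  1.200e+00 -2.100e+00
   2.190e+01  6.500e+00]
 [ 5.425e+02 -1.485e+02  2.364e+02  1.000e+00 -2.000e-01 -1.300e+00
   2.190e+01  6.600e+00]]
t 6.58 pos [ 542.5 -148.5  236.4] jaw -88.0 dist 29.0 turn [-0.009  0.019  0.   ] rows 1 F [ 1.  -0.2 -1.3] w 21.9 q6 1.24
[[18.0, -19.5, -11.7, -0.009, 0.019, 0.0]]
```

View pics/wr4.png

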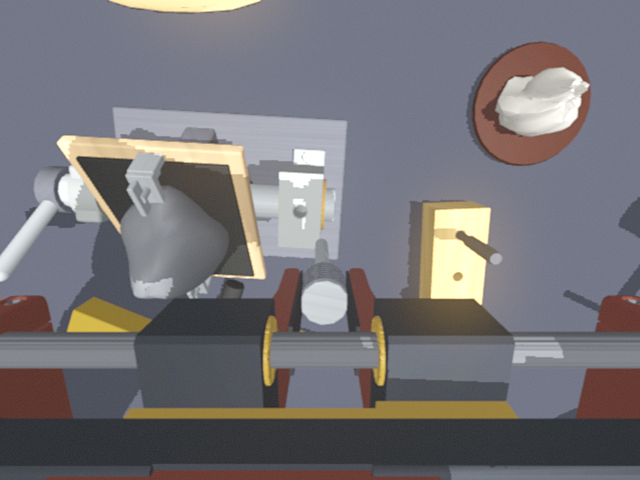

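View pics/sc4_c230_130.png

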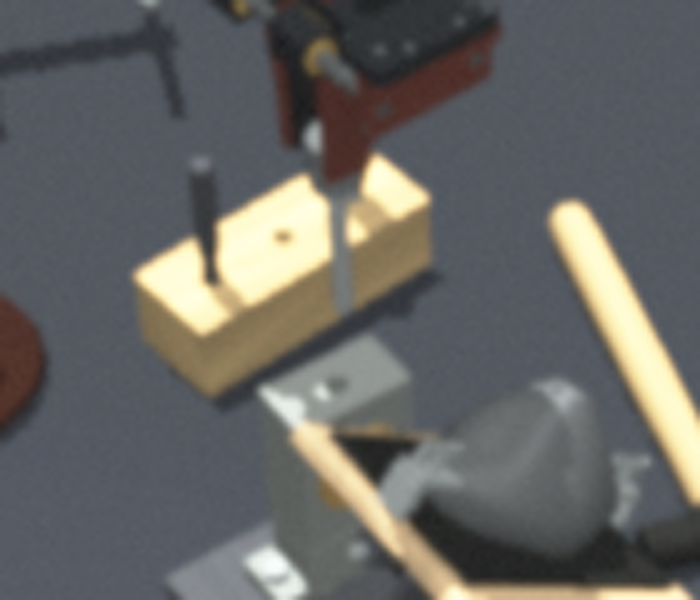

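The pin is held upright. Its tip is near (320,243) in the wrist view, and the hole is at (301,210).

```bash
python3 -c "
from h import *
d=load('wr4');print('wrist hole',wz(d,301,210,138)); crop('wr4',260,140,380,330,3)
d=load('sc4');print('scene hole',wz(d,230+337/5,130+384/5,138),'tip',wz(d,230+343/5,130+312/5,236.4-81))
d=load('sc1');print('scene hole',wz(d,200+291/3,100+320/3,138),'pin head',wz(d,200+257/3,100+172/3,120))
d=load('top4');print('headtop proj',proj(d,[542.5,-148.5,267]))"
```

```text
wrist hole [ 562.36125847 -126.8668922   138.        ]
scene hole [ 558.62339402 -122.17846826  138.        ] tip [ 537.73726572 -145.57274141  155.4       ]
scene hole [ 559.13546452 -123.11699648  138.        ] pin head [ 469.68506893 -302.99100531  120.        ]
headtop proj (np.float64(403.4751866446961), np.float64(255.95526445983893), np.float64(801.4531655553321))
```

View pics/wr4_c260_140.png

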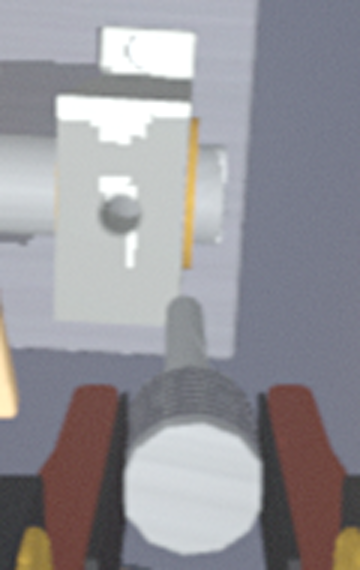

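View pics/top4_c300_190.png

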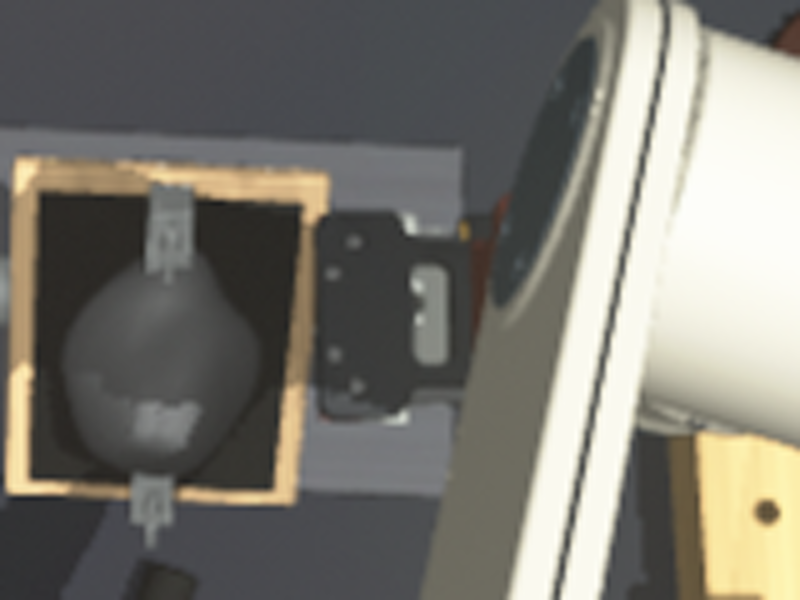

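```bash
python3 -c "
from h import *
d=load('wr4')
h=wz(d,300.7,211.3,138)
for zt in (153,155.4,158): print('tip',wz(d,321,242,zt),h-wz(d,321,242,zt))
M=R.from_rotvec([-3.132,-.057,.029]).as_matrix(); print(M[:,2])"
```

```text
tip [ 539.20826829 -144.74379174  153.        ] [ 22.03141748  18.11212051 -15.        ]
tip [ 539.89451434 -144.76065128  155.4       ] [ 21.34517142  18.12898004 -17.4       ]
tip [ 540.63794758 -144.77891577  158.        ] [ 20.60173819  18.14724453 -20.        ]
[-0.01867309  0.00860093 -0.99978865]
```

```bash
python3 -c "
from h import *
plan(561.5,-128.3,234,-89,n=8,smax=15)"
```

```text
t 6.73 pos [ 542.9 -149.8  237.7] jaw -88.1 dist 28.7 turn [-0.008  0.017  0.015] rows 2 F [ 0.4  0.1 -1. ] w 22.2 q6 1.25
[[9.7, -10.4, 1.8, -0.004, 0.008, 0.008], [9.6, -10.5, 1.8, -0.004, 0.009, 0.007]]
```

Emit:
move_arm([
  [9.6,-10.5,1,-0.004,0.009,0.007],
  [7,-8,1,-0.004,0.009,0.007],
  [0,0,0,0,0,0],
])

```text
t: 6.98
ee_pos: [558.6, -133.8, 235.9]
orientation: [3.14, 0.02, 0.005]
ft_force: [0.1, -0.8, -1.7]
width: 22.1
```

```bash
python3 -c "
from h import *
still(2)
plan(561.5,-128.3,231,-89,n=8,smax=15)
"
```

```text
[[ 5.582e+02 -1.343e+02  2.360e+02 -1.100e+00  3.000e-01 -2.300e+00
   2.170e+01  7.000e+00]
 [ 5.580e+02 -1.344e+02  2.360e+02  6.000e-01 -6.000e-01 -1.800e+00
   2.220e+01  7.100e+00]]
t 7.08 pos [ 558.  -134.4  236. ] jaw -89.2 dist 8.7 turn [ 0.002 -0.002 -0.004] rows 1 F [ 0.6 -0.6 -1.8] w 22.2 q6 1.3
[[3.6, -6.1, 5.0, 0.002, -0.002, -0.004]]
```

Emit:
move_arm([
  [3,-5,4,0.002,-0.002,-0.002],
  [0.5,-0.5,0,0,0,0],
])

```text
t: 7.25
ee_pos: [561.1, -129.5, 232.0]
orientation: [-3.141, -0.024, -0.0]
ft_force: [0.3, -0.1, -2.1]
width: 22.0
```

```bash
python3 -c "
from h import *
still(2)
plan(561.5,-128.3,231,-89,n=8,smax=15)
snap('wrist','wr5');crop('wr5',250,180,390,330,4);snap('scene','sc5');crop('sc5',260,160,340,240,8)
"
```

```text
[[ 5.612e+02 -1.297e+02  2.323e+02 -2.000e-01 -2.000e-01 -1.100e+00
   2.200e+01  7.300e+00]
 [ 5.613e+02 -1.298e+02  2.325e+02 -4.000e-01 -3.000e-01 -1.500e+00
   2.210e+01  7.400e+00]]
t 7.35 pos [ 561.3 -129.8  232.5] jaw -89.1 dist 2.2 turn [ 0.    -0.001 -0.002] rows 1 F [-0.4 -0.3 -1.5] w 22.1 q6 1.31
[[0.2, -1.5, 1.5, 0.0, -0.001, -0.002]]
```

View pics/wr5_c250_180.png

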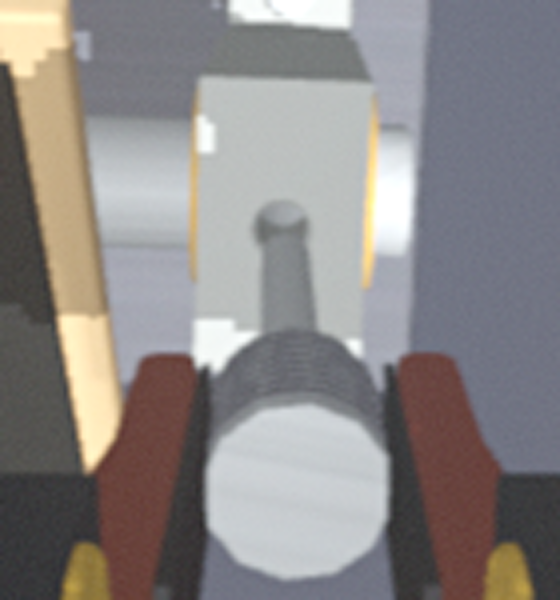

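View pics/sc5_c260_160.png

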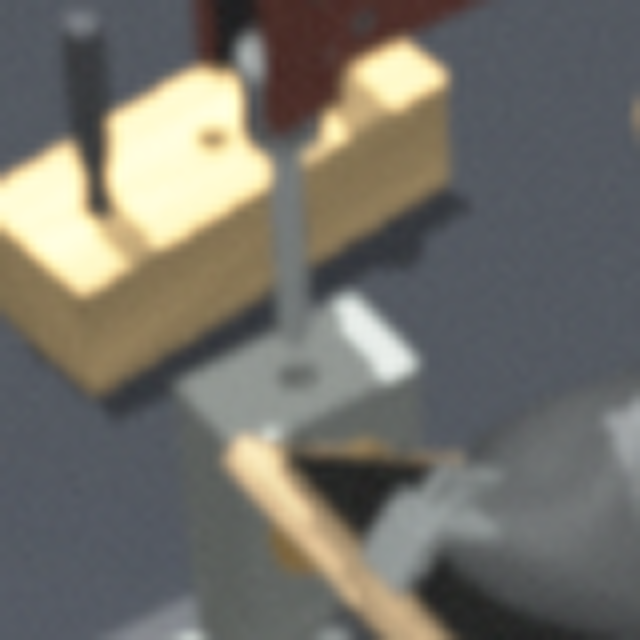

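```bash
python3 -c "
from h import *
d=load('sc5')
h=wz(d,260+296/8,160+376/8,138); t=wz(d,260+293/8,160+347/8,151.5); print('scene',h,t,h-t)
d=load('wr5')
h=wz(d,250+281/4,180+221/4,138); t=wz(d,250+287/4,180+240/4,151.5); print('wrist',h,t,h-t)
for dx in (0,3):
  print(np.array(proj(d,h+[dx,0,13.5]))*4-[1000,720,0], 'head ctr',np.array(proj(d,h+[0,0,13.5+112]))*4-[1000,720,0])
"
```

```text
scene [ 559.77080494 -122.21828618  138.        ] [ 560.62337436 -121.68221678  151.5       ] [ -0.85256941  -0.5360694  -13.5       ]
wrist [ 562.75031346 -125.88886158  138.        ] [ 562.09314287 -127.24186393  151.5       ] [  0.65717059   1.35300234 -13.5       ]
[ 280.3591409   236.76365971 1086.18007044] head ctr [271.07895581 465.03486513 652.25431432]
[ 280.53520602  222.36760426 1083.1963166 ] head ctr [271.07895581 465.03486513 652.25431432]
```

```bash
python3 -c "
from h import *
im=cv2.imread('pics/wr5.png')[220:265,300:345]; im=cv2.resize(im,None,fx=14,fy=14,interpolation=cv2.INTER_CUBIC); im=cv2.convertScaleAbs(im,alpha=2.0,beta=-100); cv2.imwrite('pics/z5.png',im)
im=cv2.imread('pics/sc5.png')[190:220,280:315]; im=cv2.resize(im,None,fx=18,fy=18,interpolation=cv2.INTER_CUBIC); im=cv2.convertScaleAbs(im,alpha=2.0,beta=-100); cv2.imwrite('pics/z5s.png',im)
"
```

View pics/z5.png

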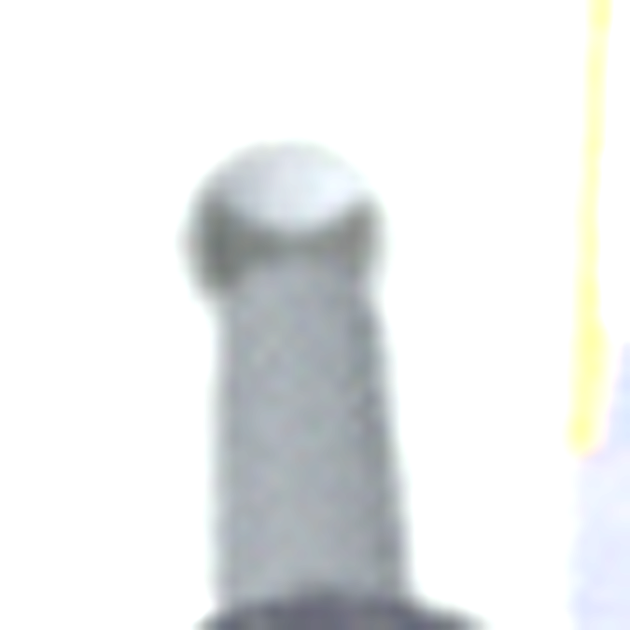

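View pics/z5s.png

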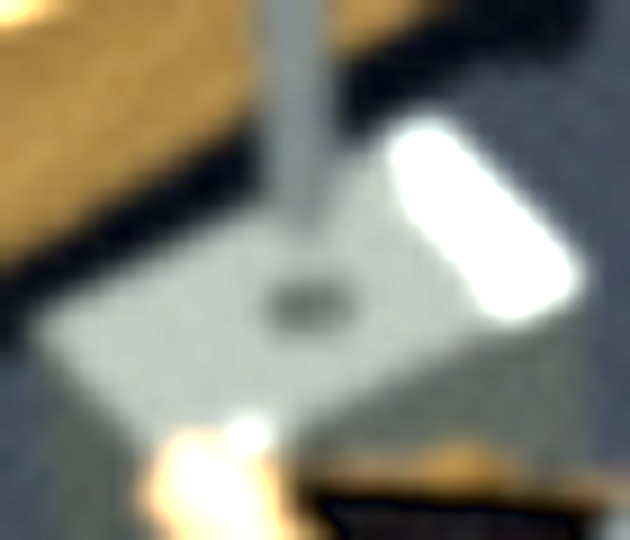

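```bash
python3 -c "
from h import *
d=load('sc5')
h=wz(d,280+308/18,190+303/18,138); t=wz(d,280+302/18,190+238/18,151.5); print('scene',h,t,h-t)
d=load('wr5')
h=wz(d,300+283/14,220+228/14,138); t=wz(d,300+298/14,220+262/14,151.5); print('wrist',h,t,h-t)
"
```

```text
scene [ 559.24037253 -122.50671536  138.        ] [ 560.04302105 -121.87380377  151.5       ] [ -0.80264853  -0.6329116  -13.5       ]
wrist [ 561.84464807 -125.86936306  138.        ] [ 563.16246768 -126.85204487  151.5       ] [ -1.31781961   0.9826818  -13.5       ]
```

Emit:
move_arm([
  [-1,-0.3,5,0,0,0],
  [0,0,6,0,0,0],
  [0,0,6,0,0,0],
])

```text
t: 7.7
ee_pos: [561.0, -130.0, 215.8]
orientation: [3.14, 0.024, 0.006]
ft_force: [-0.6, 0.1, -0.5]
width: 22.2
```

```bash
python3 -c "
from h import *
still(2)
plan(560.3,-129.5,196,-89,n=8,smax=8)
snap('wrist','wr6')
im=cv2.imread('pics/wr6.png')[200:265,290:355]; im=cv2.resize(im,None,fx=9,fy=9,interpolation=cv2.INTER_CUBIC); cv2.imwrite('pics/z6.png',im)
"
```

```text
[[ 5.601e+02 -1.298e+02  2.143e+02 -5.000e-01 -8.000e-01 -2.700e+00
   2.210e+01  7.800e+00]
 [ 5.601e+02 -1.297e+02  2.148e+02  7.000e-01  0.000e+00 -1.100e+00
   2.200e+01  7.800e+00]]
t 7.8 pos [ 560.1 -129.7  214.8] jaw -89.1 dist 18.8 turn [ 0.    -0.001 -0.002] rows 3 F [ 0.7  0.  -1.1] w 22.0 q6 1.31
[[0.1, -0.1, 6.3, 0.0, -0.0, -0.001], [0.0, -0.1, 6.2, 0.0, -0.0, -0.001], [0.1, -0.0, 6.3, 0.0, -0.001, -0.0]]
```

View pics/z6.png

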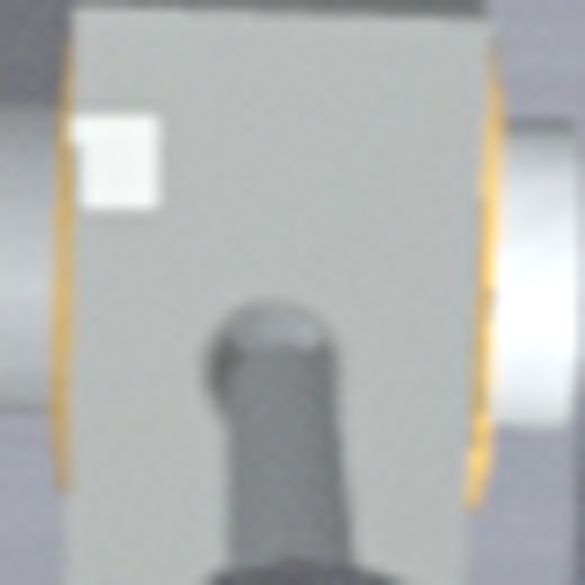

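Emit:
move_arm([
  [0,-1,2,0,0,0],
  [0,0,5,0,0,0],
  [0,0,4,0,0,0],
])

```text
t: 8.1
ee_pos: [561.3, -129.0, 204.5]
orientation: [3.14, 0.024, 0.006]
ft_force: [0.1, -0.3, -1.1]
width: 21.8
```

```bash
python3 -c "
from h import *
still(2)
plan(560.3,-128.7,196,-89,n=8,smax=8)
snap('wrist','wr7')
im=cv2.imread('pics/wr7.png')[200:265,290:355]; im=cv2.resize(im,None,fx=9,fy=9,interpolation=cv2.INTER_CUBIC); cv2.imwrite('pics/z7.png',im)
"
```

```text
[[ 5.608e+02 -1.288e+02  2.037e+02 -1.000e+00  4.000e-01 -2.100e+00
   2.190e+01  8.200e+00]
 [ 5.608e+02 -1.288e+02  2.040e+02 -3.000e-01  1.000e-01 -8.000e-01
   2.210e+01  8.200e+00]]
t 8.2 pos [ 560.8 -128.8  204. ] jaw -89.1 dist 8.1 turn [ 0.001 -0.002 -0.002] rows 2 F [-0.3  0.1 -0.8] w 22.1 q6 1.31
[[-0.2, -0.1, 4.0, 0.0, -0.001, -0.001], [-0.3, -0.0, 4.0, 0.001, -0.001, -0.001]]
```

View pics/z7.png

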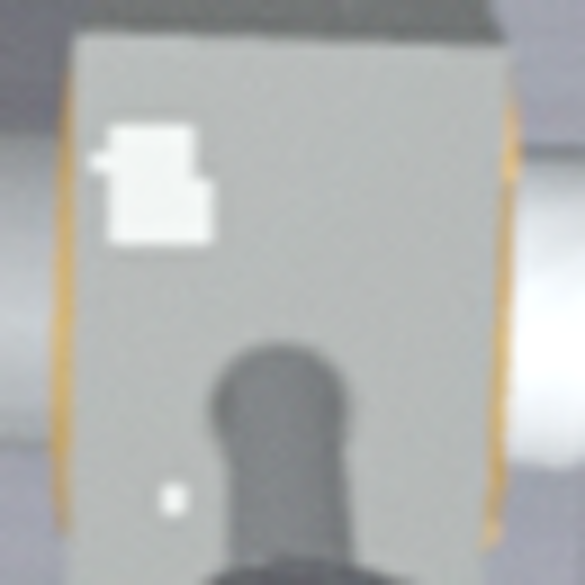

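The pin is inside the hole with no side force. I'll lower it a bit more and then release.

Emit:
move_arm([
  [-0.3,0,4,0,0,0],
  [0,-0.2,3,0,0,0],
  [0,0,0,0,0,0],
])

```text
t: 8.5
ee_pos: [561.0, -128.7, 197.2]
orientation: [3.141, 0.024, 0.006]
ft_force: [-0.9, -0.1, -0.9]
width: 21.8
```

```bash
python3 -c "
from h import *
still(2)
"
```

```text
[[ 5.611e+02 -1.288e+02  1.974e+02 -2.000e-01  1.000e+00 -1.200e+00
   2.220e+01  8.600e+00]
 [ 5.612e+02 -1.288e+02  1.976e+02 -2.000e-01  1.200e+00 -1.200e+00
   2.200e+01  8.600e+00]]
```

Emit:
move_arm([
  [0,0,3,0,0,0],
  [0,0,0,0,0,0],
])

```text
t: 8.77
ee_pos: [561.4, -128.8, 194.6]
orientation: [3.14, 0.024, 0.007]
ft_force: [-0.5, -0.1, -1.2]
width: 22.1
```

Emit:
move_arm([
  [0,0,0,0,0,0],
  [0,0,0,0,0,0],
  [0,0,0,0,0,0],
  [0,0,0,0,0,0],
], hand=-0.1)

```text
t: 9.1
ee_pos: [561.9, -129.0, 195.2]
orientation: [3.14, 0.024, 0.009]
ft_force: [-0.2, -0.1, 0.1]
width: 45.2
```

```bash
python3 -c "
from h import *
still(2)
snap('wrist','wr8');snap('scene','sc8');crop('sc8',240,130,360,240,5)
"
```

```text
[[ 5.620e+02 -1.291e+02  1.952e+02 -3.000e-01 -8.000e-01  2.000e-01
   4.700e+01  9.200e+00]
 [ 5.619e+02 -1.290e+02  1.952e+02  4.000e-01  9.000e-01 -3.000e-01
   4.770e+01  9.200e+00]]
```

View pics/wr8.png

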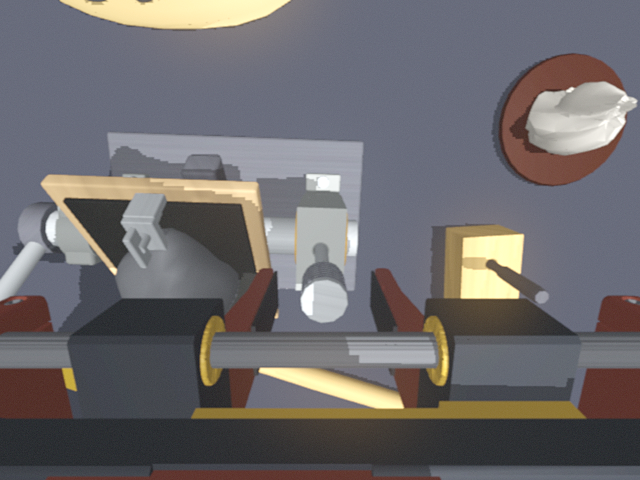

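View pics/sc8_c240_130.png

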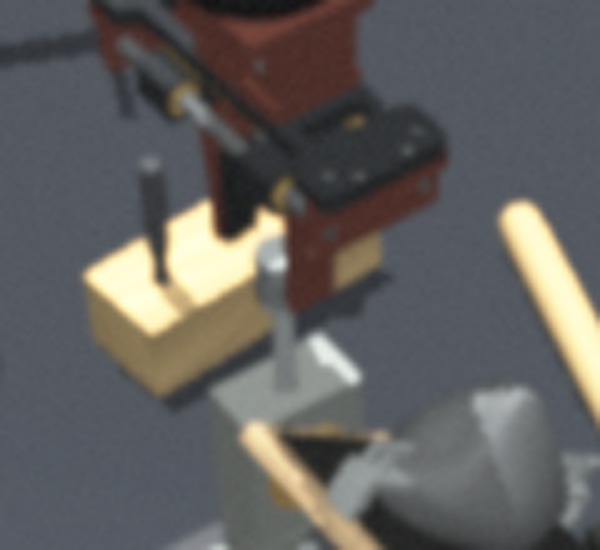

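The pin is standing free in the hole. I'll go straight up, then across to the crank.

Emit:
move_arm([
  [-1,0,-15,0,0,0],
  [0,0,-20,0,0,0],
  [0,0,-25,0,0,0],
  [0,0,-30,0,0,0],
  [0,0,-10,0,0,0],
])

```text
t: 9.72
ee_pos: [557.7, -128.3, 294.7]
orientation: [-3.141, -0.023, 0.006]
ft_force: [0.7, 0.2, 0.8]
width: 48.3
```

```bash
python3 -c "
from h import *
still(1)
plan(507,141.5,300,-1,n=20,smax=38)
d=snap('scene','sc9');crop('sc9',240,160,400,280,5);print(proj(d,[507,141.5,171]))
"
```

```text
[[ 5.580e+02 -1.283e+02  2.950e+02  9.000e-01 -4.000e-01  7.000e-01
   4.840e+01  9.800e+00]]
t 9.77 pos [ 558.  -128.3  295. ] jaw -89.1 dist 274.6 turn [-0.002  0.002 -1.538] rows 13 F [ 0.9 -0.4  0.7] w 48.4 q6 1.31
[[-3.6, -20.8, -0.4, -0.0, 0.0, -0.118], [-1.1, -21.1, -0.4, -0.0, 0.0, -0.118], [1.4, -21.1, -0.4, -0.0, 0.0, -0.118], [3.8, -20.8, -0.4, -0.0, 0.0, -0.118], [6.2, -20.2, -0.3, -0.0, 0.0, -0.118], [8.6, -19.3, -0.4, -0.0, 0.0, -0.119], [10.8, -18.1, -0.3, -0.0, 0.0, -0.118], [12.9, -16.7, -0.4, -0.0, 0.0, -0.119], [14.8, -15.1, -0.3, -0.001, 0.0, -0.118], [16.4, -13.3, -0.4, -0.0, 0.0, -0.119], [17.9, -11.2, -0.4, -0.001, 0.0, -0.118], [19.1, -9.0, -0.3, -0.0, 0.0, -0.119], [20.0, -6.8, -0.4, -0.001, 0.0, -0.118]]
(np.float64(387.6911311804281), np.float64(257.0693237565812), np.float64(1163.790559851949))
```

View pics/sc9_c240_160.png

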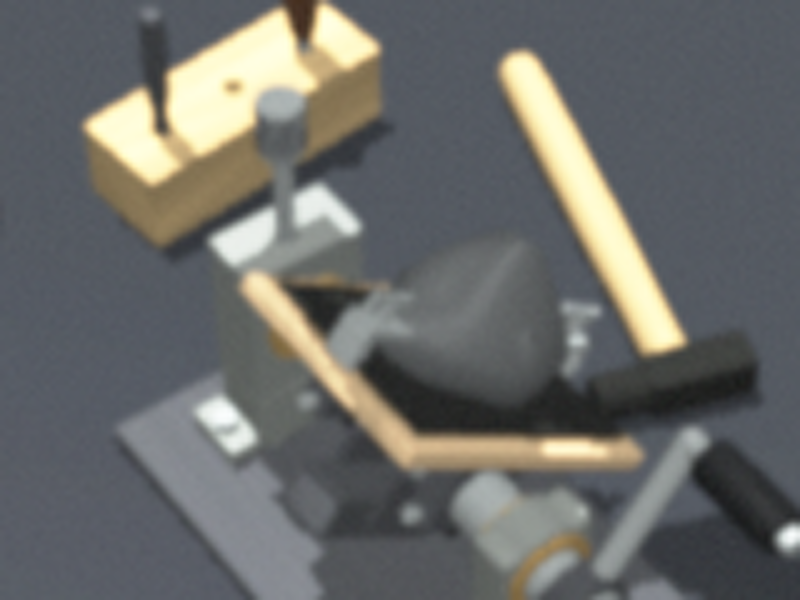

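The pin stands in the block with its head raised. The grip is at crop (745,495), as predicted. Now to the crank.

Emit:
move_arm([
  [-3.5,-21,0,0,0,-0.118],
  [-1,-21,0,0,0,-0.118],
  [1.5,-21,0,0,0,-0.118],
  [4,-21,0,0,0,-0.118],
  [6,-20,0,0,0,-0.118],
], hand=-0.2)

```text
t: 10.23
ee_pos: [533.7, -24.2, 284.2]
orientation: [-2.986, -0.959, 0.02]
ft_force: [0.5, -0.1, 0.4]
width: 52.8
```

Emit:
move_arm([
  [8.6,-19,0,0,0,-0.118],
  [11,-18,0,0,0,-0.118],
  [13,-17,0,0,0,-0.118],
  [15,-15,0,0,0,-0.118],
  [16,-13,0,0,0,-0.118],
])

```text
t: 10.65
ee_pos: [504.9, 83.2, 273.7]
orientation: [-2.542, -1.818, 0.036]
ft_force: [-0.4, 0.3, -0.6]
width: 53.0
```

```bash
python3 -c "
from h import *
plan(507,141.5,260,-1,n=20,smax=30)
"
```

```text
t 10.65 pos [504.9  83.2 273.7] jaw -18.9 dist 59.9 turn [-0.028  0.005 -0.312] rows 3 F [-0.4  0.3 -0.6] w 53.0 q6 0.47
[[18.6, -5.5, 4.6, -0.009, 0.002, -0.104], [19.1, -3.6, 4.5, -0.009, 0.001, -0.104], [19.4, -1.6, 4.6, -0.01, 0.002, -0.104]]
```

Emit:
move_arm([
  [18,-5.5,0,-0.009,0.002,-0.104],
  [16,-3.6,0,-0.009,0.001,-0.104],
  [10,0,0,-0.008,0,-0.09],
  [0,0,0,0,0,0],
])

```text
t: 10.98
ee_pos: [500.9, 132.9, 265.1]
orientation: [-2.224, -2.209, 0.018]
ft_force: [0.2, 0.1, -0.3]
width: 53.0
```

```bash
python3 -c "
from h import *
still(2)
plan(507,141.5,230,-1,n=20,smax=30)
d=snap('wrist','wr10');print(proj(d,[507,141.5,183]))
"
```

```text
[[ 5.006e+02  1.321e+02  2.648e+02 -8.000e-01 -1.100e+00 -1.300e+00
   5.260e+01  1.100e+01]
 [ 5.010e+02  1.315e+02  2.653e+02  3.000e-01 -6.000e-01  1.000e-01
   5.270e+01  1.110e+01]]
t 11.08 pos [501.  131.5 265.3] jaw -0.8 dist 37.2 turn [-0.013  0.004  0.003] rows 2 F [ 0.3 -0.6  0.1] w 52.7 q6 0.25
[[5.1, 3.2, 17.6, -0.007, 0.002, 0.002], [5.1, 3.0, 17.6, -0.006, 0.002, 0.001]]
(np.float64(331.25882691757374), np.float64(227.7172054939341), np.float64(270.4954093287055))
```

View pics/wr10.png

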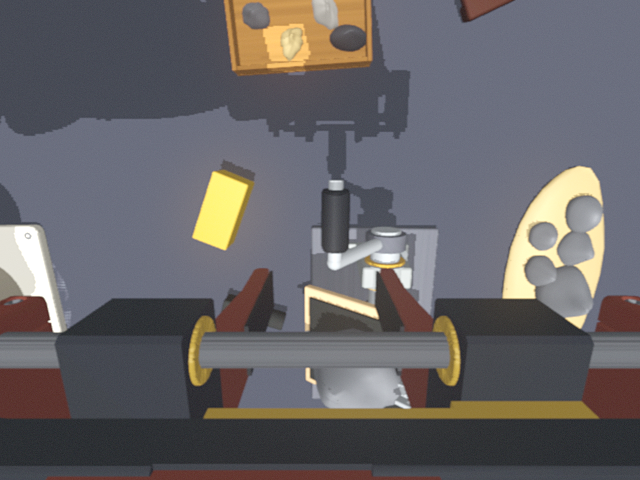

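Emit:
move_arm([
  [6,4,15,-0.007,0.002,0],
  [7,4,15,-0.006,0.002,0],
  [0,0,0,0,0,0],
])

```text
t: 11.38
ee_pos: [510.3, 141.5, 234.7]
orientation: [2.249, 2.192, 0.002]
ft_force: [0.1, -0.8, 0.0]
width: 52.3
```

```bash
python3 -c "
from h import *
still(2)
plan(508.5,145,156,-1,n=20,smax=18)
d=snap('wrist','wr11')
"
```

```text
[[ 5.105e+02  1.412e+02  2.358e+02  8.000e-01  3.000e-01  1.000e-01
   5.340e+01  1.140e+01]
 [ 5.109e+02  1.413e+02  2.368e+02 -3.000e-01 -2.000e-01  3.000e-01
   5.260e+01  1.150e+01]]
t 11.48 pos [510.9 141.3 236.8] jaw -1.4 dist 80.9 turn [ 0.003 -0.    -0.007] rows 5 F [-0.3 -0.2  0.3] w 52.6 q6 0.27
[[0.7, -0.6, 16.2, 0.001, -0.0, -0.001], [0.7, -0.5, 16.1, 0.001, -0.0, -0.002], [0.8, -0.5, 16.2, 0.0, -0.0, -0.001], [0.7, -0.5, 16.1, 0.001, -0.0, -0.002], [0.8, -0.5, 16.2, 0.0, -0.0, -0.001]]
```

View pics/wr11.png

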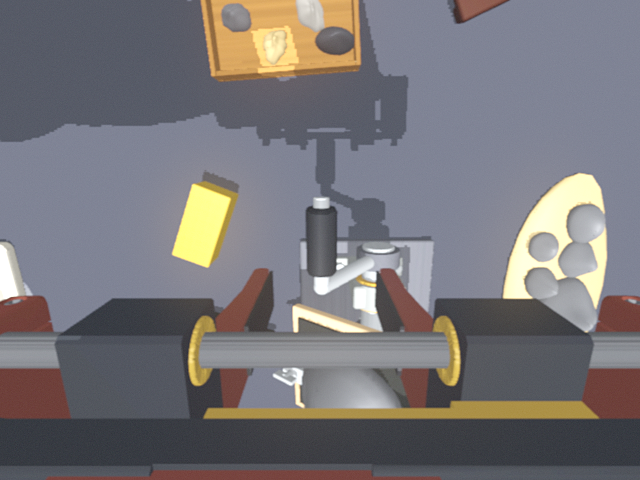

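The sleeve is at (321,240), midway between the fingers at 258 and 390. I'll descend over it.

Emit:
move_arm([
  [1,0,18,0,0,0],
  [1,0,18,0,0,0],
  [1,0,18,0,0,0],
  [0,0,15,0,0,0],
  [0,0,5,0,0,0],
])

```text
t: 11.95
ee_pos: [516.7, 142.7, 168.1]
orientation: [2.249, 2.18, 0.022]
ft_force: [-0.7, -1.0, -0.1]
width: 52.4
```

```bash
python3 -c "
from h import *
still(2)
plan(509.5,145,156,-1,n=20,smax=18)
d=snap('wrist','wr12');crop('wr12',220,200,440,340,3)
"
```

```text
[[ 5.167e+02  1.427e+02  1.680e+02 -2.000e-01 -5.000e-01 -2.000e-01
   5.280e+01  1.200e+01]
 [ 5.171e+02  1.429e+02  1.690e+02  3.000e-01 -1.000e-01  5.000e-01
   5.250e+01  1.200e+01]]
t 12.05 pos [517.1 142.9 169. ] jaw -1.8 dist 15.2 turn [ 0.017 -0.004 -0.013] rows 1 F [ 0.3 -0.1  0.5] w 52.5 q6 0.28
[[1.9, -7.9, 12.9, 0.017, -0.004, -0.013]]
```

View pics/wr12_c220_200.png

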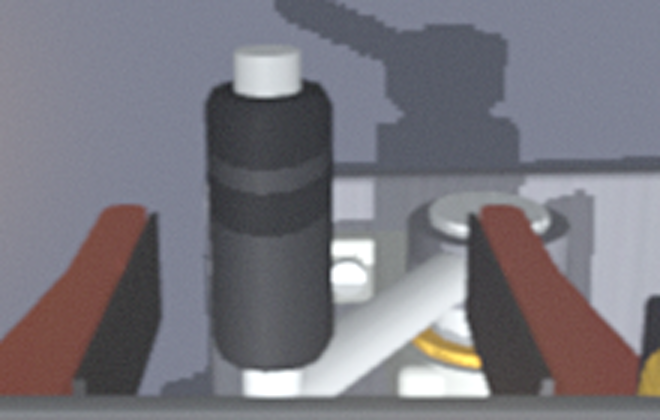

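Emit:
move_arm([
  [2,-7,5,0.01,-0.004,-0.01],
  [0,-1,8,0.007,0,0],
  [0,0,0,0,0,0],
])

```text
t: 12.35
ee_pos: [511.2, 145.8, 158.9]
orientation: [2.242, 2.197, 0.006]
ft_force: [-0.1, 0.8, -0.9]
width: 52.8
```

```bash
python3 -c "
from h import *
still(2)
plan(509,145,155,-1,n=20,smax=18)
d=snap('wrist','wr13');crop('wr13',220,200,440,340,3)
"
```

```text
[[ 5.114e+02  1.458e+02  1.594e+02 -4.000e-01 -1.400e+00  7.000e-01
   5.270e+01  1.240e+01]
 [ 5.117e+02  1.459e+02  1.596e+02  2.000e-01  4.000e-01 -2.000e-01
   5.290e+01  1.240e+01]]
t 12.45 pos [511.7 145.9 159.6] jaw -1.2 dist 5.4 turn [ 0.006 -0.001 -0.003] rows 1 F [ 0.2  0.4 -0.2] w 52.9 q6 0.28
[[-0.9, -2.7, 4.6, 0.006, -0.001, -0.003]]
```

View pics/wr13_c220_200.png

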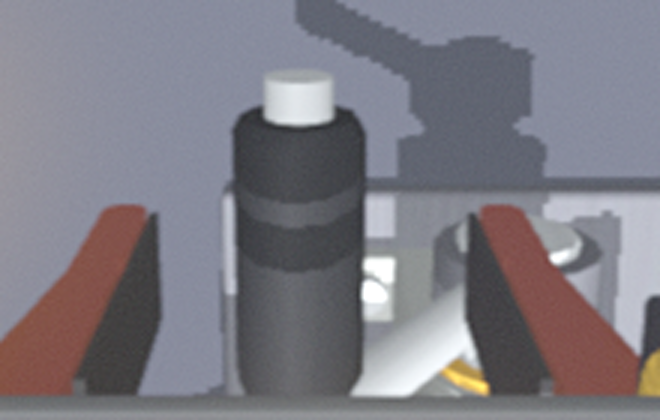

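Emit:
move_arm([
  [-1,-2,3,0.005,0,0],
  [0,0,0,0,0,0],
  [0,0,0,0,0,0],
  [0,0,0,0,0,0],
], hand=0.36)

```text
t: 12.83
ee_pos: [510.0, 144.9, 157.0]
orientation: [2.244, 2.199, 0.004]
ft_force: [-0.2, 0.6, 0.1]
width: 29.8
```

```bash
python3 -c "
from h import *
still(2)
d=snap('wrist','wr14');crop('wr14',220,200,440,340,3)
"
```

```text
[[ 5.101e+02  1.449e+02  1.571e+02 -3.000e-01 -7.000e-01  6.000e-01
   2.900e+01  1.290e+01]
 [ 5.101e+02  1.449e+02  1.571e+02 -9.000e-01 -1.000e-01 -8.000e-01
   2.840e+01  1.290e+01]]
```

View pics/wr14_c220_200.png

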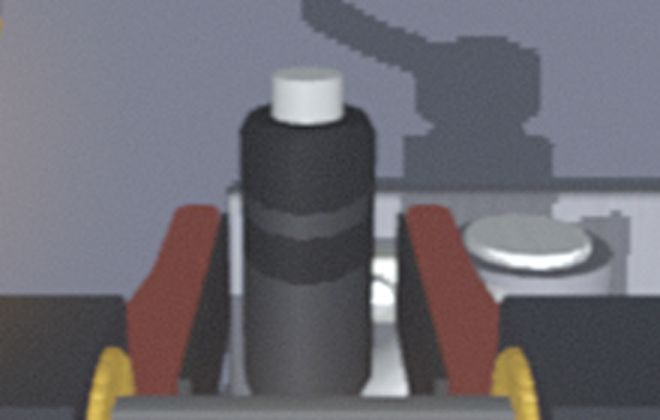

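Emit:
move_arm([
  [0,5,-2,0,0,0],
  [0,6,-3,0,0,0],
  [0,6,-3,0,0,0],
  [0,6,-2,0,0,0],
  [0,4,-1,0,0,0],
])

```text
t: 13.4
ee_pos: [537.4, 144.5, 169.4]
orientation: [-2.242, -2.198, 0.0]
ft_force: [0.2, -0.4, 0.4]
width: 28.0
```

```bash
python3 -c "
from h import *
still(2)
d=snap('scene','sc14');crop('sc14',240,140,400,260,5)
"
```

```text
[[ 5.383e+02  1.446e+02  1.696e+02  8.000e-01  3.000e-01  5.000e-01
   2.810e+01  1.340e+01]
 [ 5.374e+02  1.445e+02  1.692e+02  3.000e-01  6.000e-01 -4.000e-01
   2.780e+01  1.350e+01]]
```

View pics/sc14_c240_140.png

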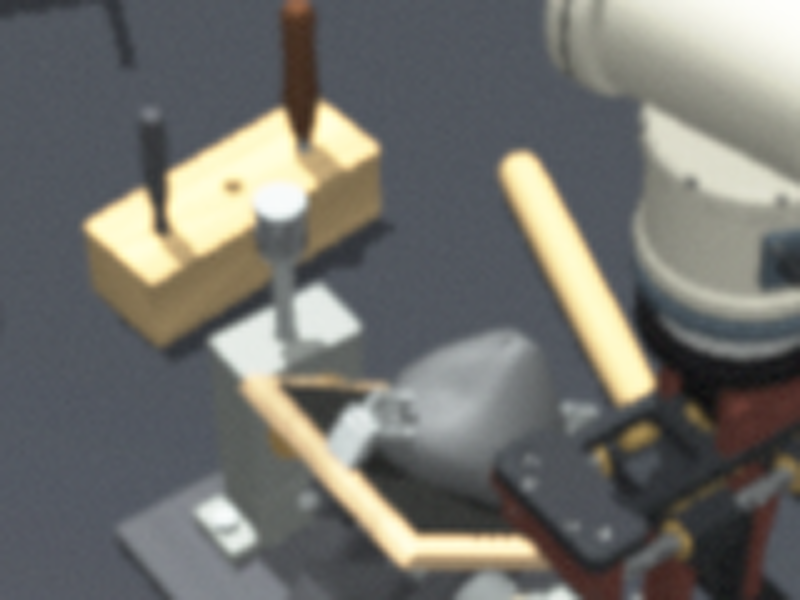

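```bash
python3 -c "
from h import *
d=snap('wrist','wr15')
"
```

```text
(no output)
```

View pics/wr15.png

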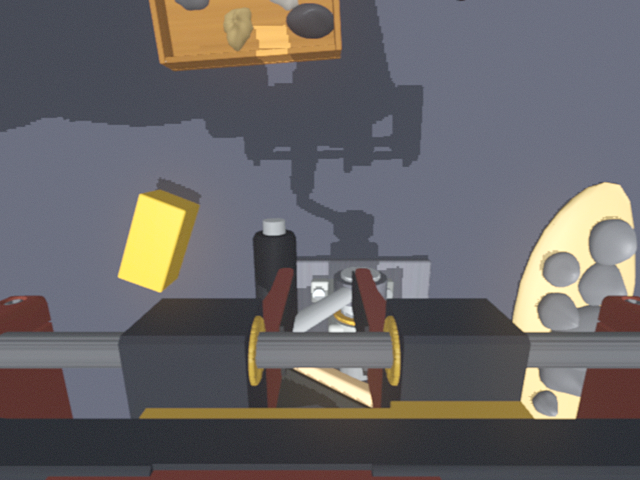

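```bash
python3 -c "
from h import *
for f,us in (('wr14',320),('wr15',275),('wr10',336),('wr11',321)):
  d=load(f)
  vs=range(190,300,12)
  print(f); 
  for v in vs: print(v,w(d,us,v).round(1),end=' ')
d=load('wr14'); print(proj(d,[510,145,157]),proj(d,[510,145,176])); print(d['cam_to_world'][:3,3])
o=ctrl.get_obs();print(o['ee_pos'],o['ft_force'])
"
```

```text
wr14
190 [ 5.083e+02  1.779e+02 -3.000e-01] 202 [ 5.080e+02  1.658e+02 -1.000e-01] 214 [507.7 153.7   1.2] 226 [509.8 178.3 174.5] 238 [509.7 172.6 176.6] 250 [509.7 168.6 184.2] 262 [509.5 162.2 183.3] 274 [509.4 155.8 182.8] 286 [509.2 149.6 183.1] 298 [509.1 143.  182.8] wr15
190 [487.1 177.2   0.7] 202 [486.1 164.4  -1.1] 214 [485.7 152.    1. ] 226 [512.3 176.2 176.7] 238 [512.7 171.  182. ] 250 [512.3 164.4 181.9] 262 [512.1 158.  182.5] 274 [511.7 151.3 182.5] 286 [516.5 157.2 213.8] 298 [518.2 156.9 225.9] wr10
190 [511.  171.5 181.2] 202 [511.  162.1 181.7] 214 [510.9 152.5 182.1] 226 [510.8 142.7 182.2] 238 [510.8 133.  183.3] 250 [510.7 122.7 183. ] 262 [510.8 110.5 177.4] 274 [514.   37.9  13.1] 286 [513.9  19.5  11.5] 298 [512.1  42.7 101.5] wr11
190 [5.099e+02 1.656e+02 3.000e-01] 202 [510.9 175.8 177. ] 214 [510.7 168.1 183.2] 226 [510.5 159.2 182.6] 238 [510.2 150.1 181.9] 250 [510.  141.4 183.3] 262 [509.7 131.8 182.1] 274 [509.5 122.8 183.1] 286 [509.2 111.1 178.1] 298 [506.1  25.6  11.2] (np.float64(321.9465314295742), np.float64(276.104573534042), np.float64(193.57697417197053)) (np.float64(321.83481403576627), np.float64(289.001198275995), np.float64(175.17486972048104))
[512.09033522 213.60529786 339.23150308]
[536.04692018 144.37130093 168.66624018] [-0.57333441  0.95193313 -0.01544863]
```

```bash
python3 -c "
from h import *
d=load('wr15')
for z in (169,176,183,190,205,225): print(z,np.round(proj(d,[515,155,z]),1),np.round(proj(d,[522,155,z]),1))
crop('wr15',220,200,440,340,3)
for v in (268,271,274,277,280,284,290): print(v,[w(d,u,v).round(0).tolist() for u in (272,278,284,288,292)])
still(1)
"
```

```text
169 [283.8 259.5 190.9] [296.1 259.3 190.9]
176 [282.3 263.4 184.1] [295.1 263.2 184.1]
183 [280.7 267.6 177.3] [293.9 267.4 177.3]
190 [279.  272.2 170.6] [292.7 271.9 170.5]
205 [274.7 283.3 156. ] [289.8 283.  156. ]
225 [267.7 301.7 136.7] [284.8 301.4 136.6]
268 [[510.0, 155.0, 183.0], [513.0, 154.0, 182.0], [518.0, 157.0, 189.0], [520.0, 157.0, 189.0], [520.0, 152.0, 176.0]]
271 [[510.0, 153.0, 183.0], [515.0, 157.0, 194.0], [518.0, 157.0, 194.0], [520.0, 157.0, 193.0], [522.0, 157.0, 195.0]]
274 [[510.0, 152.0, 184.0], [516.0, 157.0, 198.0], [519.0, 157.0, 199.0], [521.0, 157.0, 198.0], [522.0, 156.0, 195.0]]
277 [[510.0, 149.0, 182.0], [516.0, 157.0, 203.0], [519.0, 157.0, 203.0], [521.0, 157.0, 202.0], [523.0, 156.0, 199.0]]
280 [[510.0, 148.0, 182.0], [517.0, 157.0, 205.0], [520.0, 157.0, 206.0], [522.0, 157.0, 207.0], [523.0, 155.0, 202.0]]
284 [[510.0, 146.0, 183.0], [517.0, 157.0, 211.0], [520.0, 157.0, 210.0], [522.0, 157.0, 210.0], [523.0, 155.0, 207.0]]
290 [[516.0, 157.0, 218.0], [518.0, 157.0, 217.0], [521.0, 157.0, 218.0], [522.0, 155.0, 212.0], [524.0, 155.0, 213.0]]
[[ 5.357e+02  1.443e+02  1.686e+02  5.000e-01 -5.000e-01  9.000e-01
   2.810e+01  1.360e+01]]
```

View pics/wr15_c220_200.png

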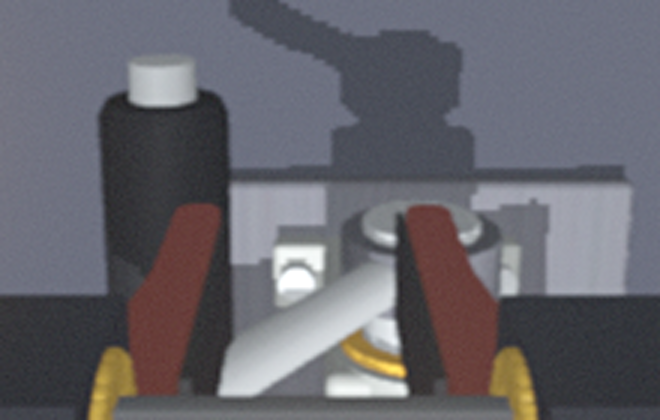

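The fingers rode over the sleeve. When partly open, their tips sit about 17 mm above the reported TCP, so I was engaged too shallow. The crank moved only about 3 mm and the pin is untouched. I'll back off and go deeper.

Emit:
move_arm([
  [0,0,-12,0,0,0],
  [0,-6,-12,0,0,0],
  [0,-9,-3,0,0,0],
  [0,-8,0,0,0,0],
  [0,0,0,0,0,0],
], hand=-0.1)

```text
t: 14.07
ee_pos: [509.6, 144.7, 198.5]
orientation: [-2.241, -2.196, 0.004]
ft_force: [-0.6, -0.3, -0.2]
width: 48.3
```

```bash
python3 -c "
from h import *
still(2)
plan(512,145,142,-1,n=20,smax=18)
d=snap('wrist','wr16');crop('wr16',220,200,440,340,3)
"
```

```text
[[ 5.103e+02  1.447e+02  1.986e+02 -5.000e-01 -1.300e+00  7.000e-01
   4.840e+01  1.410e+01]
 [ 5.108e+02  1.447e+02  1.984e+02  0.000e+00 -9.000e-01 -5.000e-01
   4.840e+01  1.420e+01]]
t 14.17 pos [510.8 144.7 198.4] jaw -1.2 dist 56.4 turn [-0.004 -0.001 -0.003] rows 4 F [ 0.  -0.9 -0.5] w 48.4 q6 0.27
[[0.1, 0.4, 14.1, -0.001, -0.0, -0.001], [0.0, 0.3, 14.1, -0.001, -0.0, -0.001], [0.1, 0.3, 14.1, -0.001, -0.001, -0.0], [0.0, 0.3, 14.1, -0.001, -0.0, -0.001]]
```

View pics/wr16_c220_200.png

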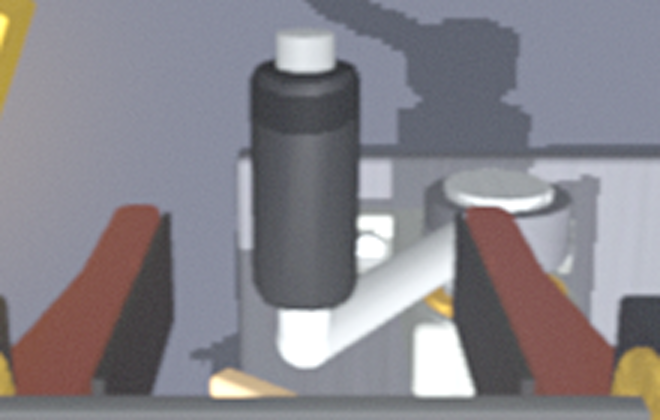

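Emit:
move_arm([
  [0,0,16,0,0,0],
  [0,0,16,0,0,0],
  [0,0,14,0,0,0],
  [0,0,10,0,0,0],
  [0,0,0,0,0,0],
])

```text
t: 14.63
ee_pos: [512.7, 145.1, 140.4]
orientation: [-2.242, -2.198, -0.001]
ft_force: [-0.7, -0.2, 0.3]
width: 48.5
```

```bash
python3 -c "
from h import *
still(2)
d=snap('wrist','wr17');crop('wr17',220,200,440,340,3)
"
```

```text
[[ 5.130e+02  1.453e+02  1.412e+02 -1.000e-01  2.000e-01  4.000e-01
   4.850e+01  1.470e+01]
 [ 5.137e+02  1.454e+02  1.420e+02 -0.000e+00 -4.000e-01  6.000e-01
   4.850e+01  1.470e+01]]
```

View pics/wr17_c220_200.png

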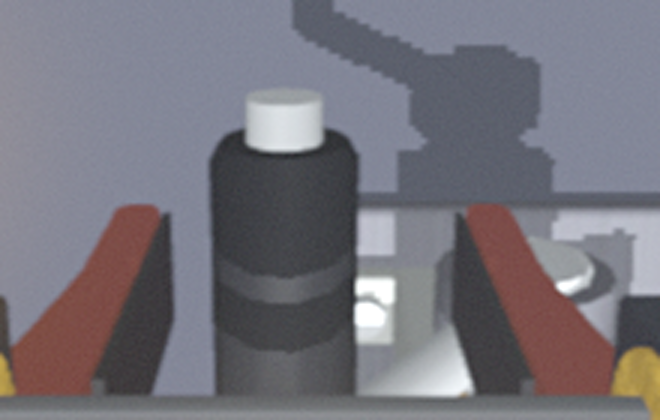

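Emit:
move_arm([
  [0,-3,2,0,0,0],
  [0,-1,0,0,0,0],
  [0,0,0,0,0,0],
  [0,0,0,0,0,0],
], hand=0.38)

```text
t: 15.12
ee_pos: [511.4, 146.1, 142.9]
orientation: [2.242, 2.198, 0.011]
ft_force: [-0.9, -0.5, -0.7]
width: 28.3
```

```bash
python3 -c "
from h import *
still(2)
d=snap('wrist','wr18');crop('wr18',220,200,440,340,3)
"
```

```text
[[ 5.112e+02  1.461e+02  1.428e+02 -1.900e+00  1.000e-01  5.000e-01
   2.710e+01  1.520e+01]
 [ 5.110e+02  1.460e+02  1.427e+02 -1.300e+00  3.000e-01  2.000e-01
   2.760e+01  1.520e+01]]
```

View pics/wr18_c220_200.png

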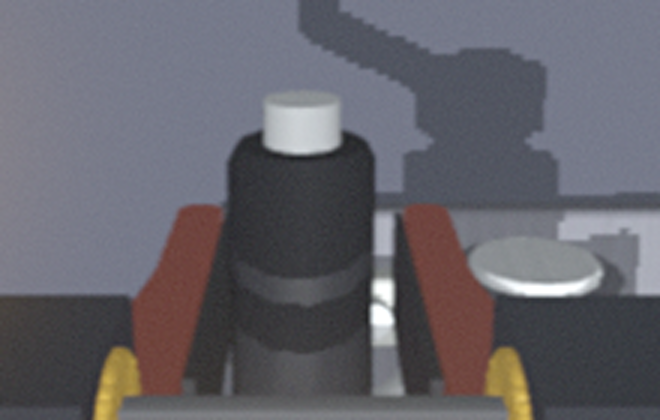

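The sleeve is now properly between the pads. I'll push gently towards +x.

Emit:
move_arm([
  [0,4,-1,0,0,0],
  [0,4,-2,0,0,0],
  [0,4,-2,0,0,0],
  [0,4,-2,0,0,0],
])

```text
t: 15.6
ee_pos: [517.9, 145.8, 147.0]
orientation: [-2.236, -2.189, 0.013]
ft_force: [-6.4, 0.5, 1.2]
width: 27.1
```

```bash
python3 -c "
from h import *
still(2)
d=snap('wrist','wr19');crop('wr19',220,200,440,340,3)
d=snap('scene','sc19');crop('sc19',240,140,400,260,4)
"
```

```text
[[ 5.186e+02  1.459e+02  1.473e+02 -5.600e+00  5.000e-01  1.000e+00
   2.740e+01  1.560e+01]
 [ 5.186e+02  1.458e+02  1.472e+02 -4.900e+00  1.500e+00  6.000e-01
   2.730e+01  1.570e+01]]
```

View pics/wr19_c220_200.png

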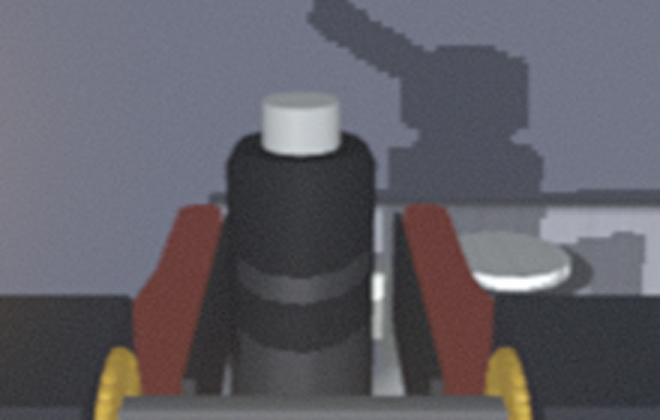

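View pics/sc19_c240_140.png

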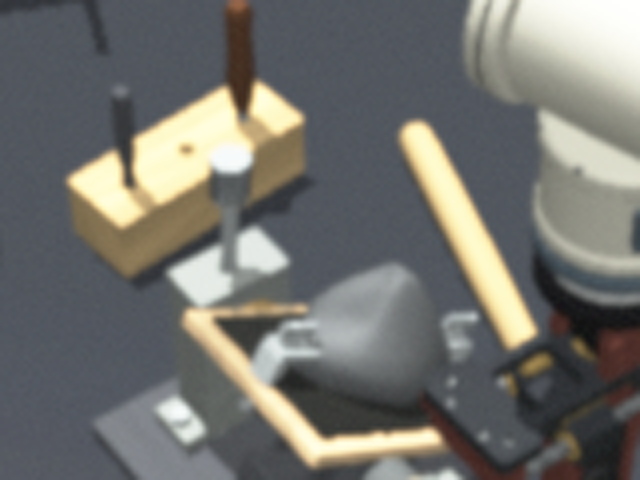

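```bash
cat >> h.py <<'E'
def pinz(d=None):
    if d is None: d=eyes.get_image('scene')
    v,u=np.mgrid[120:230,260:335]; z=d['range_z'][120:230,260:335]
    P=np.stack([(u-d['cx'])/d['fx']*z,(v-d['cy'])/d['fy']*z,z,np.ones_like(z)],-1)@d['cam_to_world'].T
    m=(z>0)&(np.hypot(P[...,0]-560,P[...,1]+124)<16)
    h=P[...,2][m]; o=ctrl.get_obs()
    n=[int(((h>a)&(h<=a+10)).sum()) for a in range(130,240,10)]
    print('t',round(o['t'],2),'pos',o['ee_pos'].round(1),'F',o['ft_force'].round(1),'w',round(o['width'],1),'| pin p97',np.percentile(h,97).round(1),n)
E
python3 -c "
from h import *
pinz(load('sc19')); pinz(load('sc14')); pinz(load('scene0')); pinz()"
```

```text
t 15.8 pos [518.6 145.8 147.2] F [-5.   1.5  1.2] w 27.5 | pin p97 224.3 [66, 28, 17, 17, 13, 8, 19, 34, 39, 59, 0]
t 15.8 pos [518.6 145.8 147.2] F [-5.   1.5  1.2] w 27.5 | pin p97 225.5 [71, 19, 11, 12, 11, 12, 18, 33, 40, 65, 0]
t 15.8 pos [518.6 145.8 147.2] F [-5.   1.5  1.2] w 27.5 | pin p97 141.8 [84, 23, 0, 0, 0, 0, 0, 0, 0, 0, 0]
t 15.85 pos [518.7 145.8 147.2] F [-4.5  1.1  0.2] w 27.2 | pin p97 224.3 [63, 27, 14, 16, 16, 8, 16, 40, 37, 56, 0]
```

Emit:
move_arm([
  [0,5,-1,0,0,0],
  [0,5,-2,0,0,0],
  [0,5,-2,0,0,0],
  [0,5,-1,0,0,0],
  [0,5,-1,0,0,0],
])

```text
t: 16.27
ee_pos: [533.3, 145.5, 150.3]
orientation: [-2.227, -2.178, 0.038]
ft_force: [-6.5, 1.4, 1.4]
width: 27.6
```

```bash
python3 -c "
from h import *
pinz()"
```

```text
t 16.32 pos [534.5 145.5 150.5] F [-4.1  0.2  0.7] w 27.1 | pin p97 224.0 [69, 23, 18, 17, 14, 7, 20, 39, 30, 60, 0]
```

```bash
python3 -c "
from h import *
plan(546,145.5,158,-1,smax=4)"
```

```text
t 16.32 pos [534.5 145.5 150.5] jaw -1.3 dist 13.7 turn [-0.035 -0.001 -0.005] rows 4 F [-4.1  0.2  0.7] w 27.1 q6 0.25
[[0.1, 2.8, -2.0, -0.009, -0.0, -0.001], [0.1, 2.8, -1.9, -0.009, -0.0, -0.001], [0.0, 2.9, -1.9, -0.008, -0.001, -0.001], [0.1, 2.8, -1.9, -0.009, -0.0, -0.002]]
```

Emit:
move_arm([
  [0,5,-2,-0.01,0,0],
  [0,5,-2,-0.01,0,0],
  [0,5,-2,-0.01,0,0],
  [0,4,-2,-0.01,0,0],
])

```text
t: 16.65
ee_pos: [548.8, 145.1, 156.0]
orientation: [-2.243, -2.193, 0.006]
ft_force: [-4.4, 1.1, -0.6]
width: 27.3
```

```bash
python3 -c "
from h import *
pinz(); plan(556,145.5,161,-1,smax=4)"
```

```text
t 16.7 pos [549.5 145.1 156.4] F [-3.4  1.  -1.1] w 27.3 | pin p97 224.2 [64, 24, 16, 16, 15, 6, 16, 42, 36, 57, 0]
t 16.7 pos [549.5 145.1 156.4] jaw -1.3 dist 8.0 turn [-0.004 -0.001 -0.005] rows 2 F [-3.4  1.  -1.1] w 27.3 q6 0.26
[[0.3, 3.2, -2.3, -0.002, -0.0, -0.003], [0.2, 3.3, -2.3, -0.002, -0.001, -0.002]]
```

Emit:
move_arm([
  [0,4,-2,-0.003,0,0],
  [0,4,-1.5,0,0,0],
])

```text
t: 16.87
ee_pos: [555.7, 145.0, 159.3]
orientation: [-2.244, -2.194, 0.004]
ft_force: [-4.7, 0.3, -0.6]
width: 27.3
```

```bash
python3 -c "
from h import *
pinz(); plan(560,145.5,161,-1,smax=4)"
```

```text
t 16.92 pos [556.8 145.  159.6] F [-2.2  0.5  0.6] w 27.6 | pin p97 224.5 [70, 26, 12, 15, 11, 9, 20, 30, 36, 58, 0]
t 16.92 pos [556.8 145.  159.6] jaw -1.3 dist 3.5 turn [-0.003 -0.    -0.005] rows 1 F [-2.2  0.5  0.6] w 27.6 q6 0.26
[[0.6, 3.2, -1.4, -0.003, -0.0, -0.005]]
```

Emit:
move_arm([
  [0,2.5,-0.5,0,0,-0.003],
])

```text
t: 17.0
ee_pos: [558.9, 144.9, 160.0]
orientation: [-2.241, -2.198, 0.004]
ft_force: [-3.8, 2.6, 0.3]
width: 27.2
```

```bash
python3 -c "
from h import *
pinz()"
```

```text
t 17.05 pos [560.  145.  160.3] F [-2.6  1.   0.2] w 27.3 | pin p97 224.4 [71, 22, 17, 12, 11, 8, 18, 32, 32, 57, 0]
```

Emit:
move_arm([
  [0,2.5,-0.5,0,0,0],
])

```text
t: 17.13
ee_pos: [562.2, 144.9, 160.6]
orientation: [-2.241, -2.198, 0.003]
ft_force: [-3.8, 0.9, -0.0]
width: 27.0
```

```bash
python3 -c "
from h import *
pinz()"
```

```text
t 17.18 pos [563.2 144.9 160.9] F [-2.6  0.3  0.2] w 26.8 | pin p97 223.9 [72, 24, 12, 14, 10, 11, 20, 30, 32, 56, 0]
```

Emit:
move_arm([
  [0,1.8,0,0,0,0],
])

```text
t: 17.27
ee_pos: [565.0, 144.8, 161.0]
orientation: [-2.241, -2.199, 0.001]
ft_force: [-3.9, 1.2, 0.8]
width: 27.2
```

```bash
python3 -c "
from h import *
pinz()"
```

```text
t 17.32 pos [565.7 144.8 161.1] F [-2.4  0.   0.3] w 27.1 | pin p97 224.1 [68, 21, 14, 13, 10, 9, 22, 33, 35, 47, 0]
```

Emit:
move_arm([
  [0,1.8,0,0,0,0],
])

```text
t: 17.4
ee_pos: [567.6, 144.8, 161.1]
orientation: [-2.242, -2.199, 0.0]
ft_force: [-4.2, 1.5, 0.7]
width: 27.0
```

```bash
python3 -c "
from h import *
pinz()"
```

```text
t 17.45 pos [568.2 144.8 161.2] F [-1.9  0.1  1.1] w 27.1 | pin p97 218.1 [58, 28, 13, 10, 11, 12, 22, 20, 68, 1, 0]
```

Emit:
move_arm([
  [0,1.8,0,0,0,0],
])

```text
t: 17.53
ee_pos: [570.0, 144.7, 161.2]
orientation: [-2.242, -2.2, -0.001]
ft_force: [-3.6, 0.9, 1.3]
width: 27.3
```

```bash
python3 -c "
from h import *
pinz()"
```

```text
t 17.58 pos [570.7 144.7 161.3] F [-2.2  0.2 -0.4] w 27.6 | pin p97 215.3 [65, 24, 14, 11, 6, 20, 23, 25, 59, 0, 0]
```

The pin is starting to enter the cross-hole: 224, then 218, then 215. I'll take very small steps from here.

Emit:
move_arm([
  [0,0.8,0,0,0,0],
])

```text
t: 17.67
ee_pos: [571.7, 144.7, 161.3]
orientation: [2.242, 2.2, 0.002]
ft_force: [-2.8, 0.1, 0.7]
width: 26.9
```

```bash
python3 -c "
from h import *
pinz();pinz()"
```

```text
t 17.72 pos [572.  144.7 161.4] F [-1.9  0.1 -1.1] w 27.1 | pin p97 200.7 [63, 26, 11, 9, 23, 33, 70, 13, 0, 0, 0]
t 17.77 pos [571.9 144.7 161.4] F [-2.5  1.5 -0.7] w 27.3 | pin p97 198.1 [65, 29, 12, 10, 28, 29, 78, 0, 0, 0, 0]
```

```bash
python3 -c "
from h import *
d=snap('scene','sc20');pinz(d);pinz();crop('sc20',240,140,400,260,5)"
```

```text
t 17.82 pos [572.  144.7 161.4] F [-1.3  0.8 -0.9] w 27.1 | pin p97 197.7 [65, 26, 10, 9, 26, 32, 76, 1, 0, 0, 0]
t 17.87 pos [571.9 144.7 161.4] F [-1.9  0.4  0.5] w 27.2 | pin p97 198.5 [70, 23, 10, 10, 29, 28, 75, 1, 0, 0, 0]
```

View pics/sc20_c240_140.png

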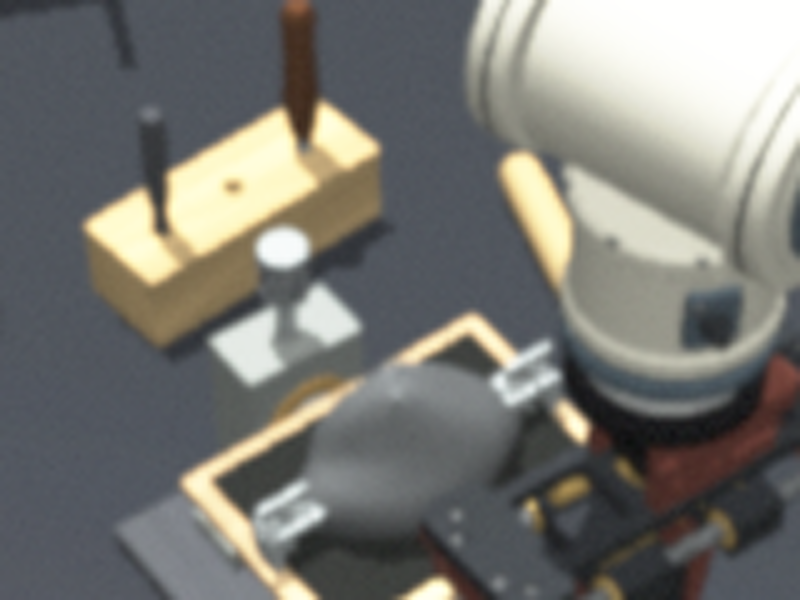

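The pin has dropped 26 mm, to about 29 mm short of home, which is inside the stated range. A tiny further nudge, well inside the 0.05 rad of play, will show whether it has settled.

Emit:
move_arm([
  [0,1,0,0,0,0],
])

```text
t: 17.95
ee_pos: [572.8, 144.7, 161.4]
orientation: [2.242, 2.2, 0.002]
ft_force: [-3.4, 0.1, 0.3]
width: 27.3
```

```bash
python3 -c "
from h import *
pinz();pinz()"
```

```text
t 18.0 pos [573.1 144.7 161.5] F [-2.3  0.7 -0.4] w 27.5 | pin p97 197.1 [62, 27, 7, 15, 34, 30, 65, 0, 0, 0, 0]
t 18.05 pos [573.1 144.7 161.5] F [-1.1  0.6  0.6] w 27.4 | pin p97 193.6 [66, 29, 3, 21, 30, 43, 45, 0, 0, 0, 0]
```

```bash
python3 -c "
from h import *
pinz();pinz();pinz()"
```

```text
t 18.1 pos [573.1 144.7 161.5] F [-1.5  0.3  0. ] w 27.4 | pin p97 192.8 [64, 24, 7, 21, 34, 44, 41, 0, 0, 0, 0]
t 18.15 pos [573.1 144.7 161.4] F [-2.1  0.4  0.3] w 26.8 | pin p97 193.1 [69, 23, 4, 23, 30, 37, 51, 0, 0, 0, 0]
t 18.2 pos [573.1 144.7 161.5] F [-2.5  0.3 -0.3] w 27.2 | pin p97 193.5 [70, 21, 5, 23, 28, 43, 47, 0, 0, 0, 0]
```

Emit:
move_arm([
  [0,1,0,0,0,0],
])

```text
t: 18.28
ee_pos: [573.9, 144.7, 161.5]
orientation: [2.242, 2.2, 0.003]
ft_force: [-4.4, 0.3, 0.5]
width: 27.3
```

```bash
python3 -c "
from h import *
pinz();pinz();pinz()"
```

```text
t 18.33 pos [574.1 144.7 161.5] F [-1.6  0.9  0.3] w 27.4 | pin p97 191.8 [68, 24, 5, 24, 28, 61, 27, 0, 0, 0, 0]
t 18.38 pos [574.1 144.7 161.5] F [-2.3  0.  -0.1] w 27.0 | pin p97 187.9 [59, 25, 10, 29, 27, 76, 1, 0, 0, 0, 0]
t 18.43 pos [574.2 144.7 161.5] F [-2.5  1.4  0.4] w 27.2 | pin p97 188.3 [65, 17, 11, 28, 26, 76, 3, 0, 0, 0, 0]
```

Emit:
move_arm([
  [0,1,0,0,0,0],
])

```text
t: 18.52
ee_pos: [574.9, 144.6, 161.4]
orientation: [2.242, 2.2, 0.002]
ft_force: [-3.7, 0.9, 0.1]
width: 27.1
```

```bash
python3 -c "
from h import *
pinz();pinz();pinz()"
```

```text
t 18.57 pos [575.2 144.6 161.5] F [-1.8  0.7  0.1] w 27.5 | pin p97 187.6 [57, 22, 9, 31, 30, 72, 1, 0, 0, 0, 0]
t 18.62 pos [575.2 144.6 161.5] F [-2.6  0.1 -0.1] w 27.5 | pin p97 188.4 [61, 22, 10, 30, 26, 70, 2, 0, 0, 0, 0]
t 18.67 pos [575.2 144.6 161.4] F [-2.5  0.3 -0.2] w 27.5 | pin p97 188.0 [56, 25, 10, 26, 32, 71, 1, 0, 0, 0, 0]
```

Emit:
move_arm([
  [0,1,0,0,0,0],
])

```text
t: 18.75
ee_pos: [576.0, 144.6, 161.4]
orientation: [2.242, 2.2, 0.003]
ft_force: [-3.3, 0.2, -0.4]
width: 27.3
```

```bash
python3 -c "
from h import *
pinz();pinz()"
```

```text
t 18.8 pos [576.4 144.6 161.4] F [-3.4  0.3 -0.4] w 27.0 | pin p97 188.6 [57, 24, 8, 28, 33, 68, 1, 0, 0, 0, 0]
t 18.85 pos [576.4 144.6 161.4] F [-1.4  0.2  0.1] w 27.3 | pin p97 188.2 [63, 17, 9, 31, 26, 70, 0, 0, 0, 0, 0]
```

The pin has settled at 188, about 20 mm short of home, on the ball detent. The crank is still easy at about 3 N. I'll let go of the crank and withdraw.

Emit:
move_arm([
  [0,-1.5,0,0,0,0],
  [0,0,0,0,0,0],
  [0,0,0,0,0,0],
  [0,0,0,0,0,0],
], hand=-0.1)

```text
t: 19.18
ee_pos: [577.4, 144.6, 162.3]
orientation: [2.239, 2.197, 0.01]
ft_force: [-0.7, -0.1, -0.3]
width: 47.6
```

```bash
python3 -c "
from h import *
pinz();snap('wrist','wr21')"
```

```text
t 19.23 pos [577.4 144.6 162.3] F [ 0.4 -0.1 -0.6] w 47.9 | pin p97 188.0 [60, 20, 11, 30, 29, 71, 0, 0, 0, 0, 0]
```

View pics/wr21.png

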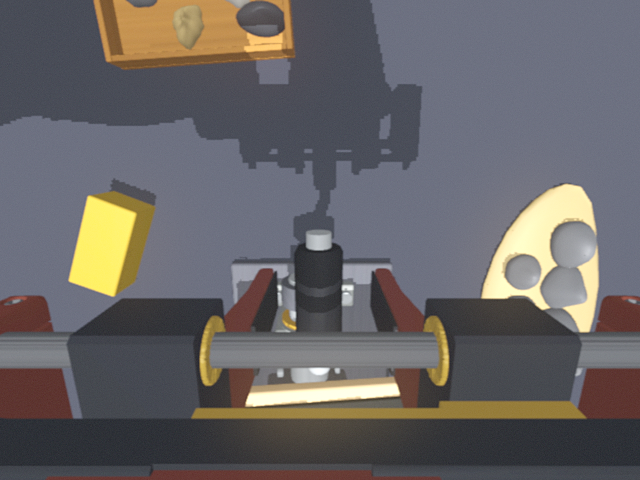

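Fingers are clear on both sides of the sleeve. I'll lift straight up.

Emit:
move_arm([
  [0,0,-20,-0.003,0,0],
  [0,0,-30,-0.003,0,0],
  [0,0,-35,0,0,0],
  [0,0,-35,0,0,0],
  [0,0,-20,0,0,0],
])

```text
t: 19.7
ee_pos: [572.2, 143.4, 301.0]
orientation: [2.241, 2.199, -0.002]
ft_force: [0.4, 1.0, 0.7]
width: 48.5
```

```bash
python3 -c "
from h import *
pinz(); plan(561,-129,300,-89,n=15,smax=30)"
```

```text
t 19.75 pos [573.9 143.8 304.4] F [ 1.2 -0.2  3. ] w 48.4 | pin p97 187.9 [60, 18, 14, 27, 29, 74, 0, 0, 0, 0, 0]
t 19.75 pos [573.9 143.8 304.4] jaw -1.1 dist 273.1 turn [ 0.006 -0.004  1.534] rows 13 F [ 1.2 -0.2  3. ] w 48.4 q6 0.25
[[-21.0, -0.6, 0.4, 0.0, -0.0, 0.118], [-20.9, 1.9, 0.4, 0.0, -0.0, 0.118], [-20.6, 4.3, 0.4, 0.0, -0.0, 0.118], [-19.9, 6.7, 0.3, 0.0, -0.0, 0.118], [-19.0, 9.0, 0.4, 0.001, -0.001, 0.118], [-17.8, 11.2, 0.4, 0.0, -0.0, 0.118], [-16.3, 13.2, 0.4, 0.001, -0.001, 0.118], [-14.7, 15.0, 0.3, 0.0, -0.0, 0.118], [-12.8, 16.7, 0.4, 0.001, -0.001, 0.118], [-10.7, 18.0, 0.3, 0.0, -0.0, 0.118], [-8.5, 19.2, 0.3, 0.001, -0.001, 0.118], [-6.2, 20.1, 0.4, 0.0, -0.0, 0.118], [-3.9, 20.7, 0.3, 0.001, -0.001, 0.118]]
```

Emit:
move_arm([
  [-25,-2,0,0,0,0],
  [-35,-2,0,0,0,0],
  [-35,-2,0,0,0,0],
  [-35,-2,0,0,0,0],
  [-35,-2,0,0,0,0],
], hand=1)

```text
t: 20.17
ee_pos: [563.6, -19.8, 308.4]
orientation: [2.223, 2.204, 0.021]
ft_force: [0.6, 0.3, -0.1]
width: 18.2
```

Emit:
move_arm([
  [-35,-2,0,0,0,0],
  [-30,0,0,0,0,0],
  [-15,0,0,0,0,0],
  [0,0,0,0,0,0],
])

```text
t: 20.5
ee_pos: [559.4, -109.6, 307.9]
orientation: [2.227, 2.197, 0.02]
ft_force: [0.0, 0.5, 0.0]
width: 0.6
```

```bash
python3 -c "
from h import *
still(2); plan(561,-129,240,-1,n=15,smax=25);snap('wrist','wr22');snap('scene','sc22');crop('sc22',240,100,400,240,4)"
```

```text
[[ 5.594e+02 -1.085e+02  3.078e+02  8.000e-01 -3.000e-01  6.000e-01
   4.000e-01  2.060e+01]
 [ 5.595e+02 -1.071e+02  3.078e+02 -1.100e+00  1.000e-01  4.000e-01
   2.000e-01  2.060e+01]]
t 20.6 pos [ 559.5 -107.1  307.8] jaw -0.7 dist 71.3 turn [ 0.018 -0.001  0.005] rows 3 F [-1.1  0.1  0.4] w 0.2 q6 -0.2
[[-7.3, 0.2, 22.6, 0.006, -0.0, 0.002], [-7.3, 0.3, 22.6, 0.006, -0.0, 0.002], [-7.3, 0.5, 22.6, 0.006, -0.001, 0.001]]
```

View pics/wr22.png

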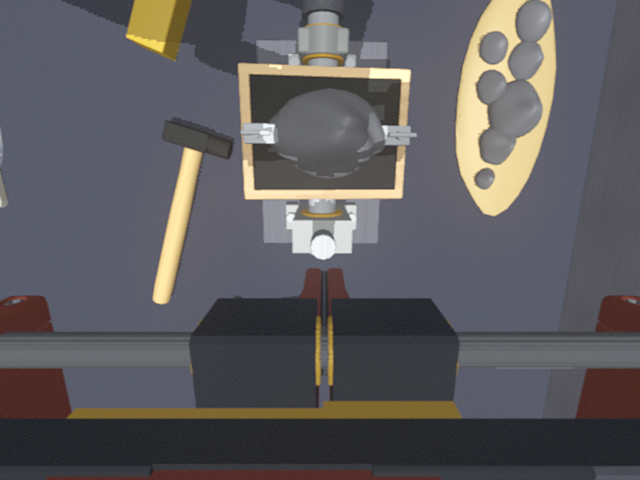

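View pics/sc22_c240_100.png

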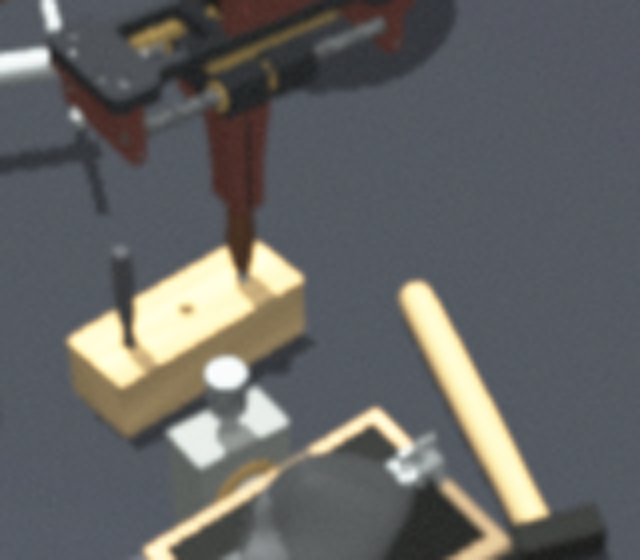

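Emit:
move_arm([
  [-8,0.5,20,0.006,0,0],
  [-8,0.5,25,0.006,0,0],
  [-5,0.5,25,0.005,0,0],
  [0,0,10,0,0,0],
  [0,0,0,0,0,0],
])

```text
t: 21.12
ee_pos: [564.7, -120.4, 227.6]
orientation: [2.22, 2.218, 0.008]
ft_force: [1.0, 0.6, -0.0]
width: 0.7
```

```bash
python3 -c "
from h import *
still(2); plan(561,-129,205,-1,n=15,smax=25);d=snap('wrist','wr23');print(wz(d,322,245,188));snap('scene','sc23');crop('sc23',240,100,400,240,4)"
```

```text
[[ 5.650e+02 -1.204e+02  2.284e+02 -1.000e-01  1.000e-01  1.000e-01
   4.000e-01  2.120e+01]
 [ 5.657e+02 -1.208e+02  2.297e+02 -6.000e-01 -6.000e-01  6.000e-01
   7.000e-01  2.120e+01]]
t 21.22 pos [ 565.7 -120.8  229.7] jaw -0.0 dist 26.4 turn [ 0.009 -0.     0.017] rows 2 F [-0.6 -0.6  0.6] w 0.7 q6 -0.23
[[-4.1, -2.4, 12.3, 0.004, -0.0, 0.008], [-4.1, -2.4, 12.3, 0.005, -0.0, 0.009]]
[ 565.80703375 -113.6033554   188.        ]
```

View pics/wr23.png

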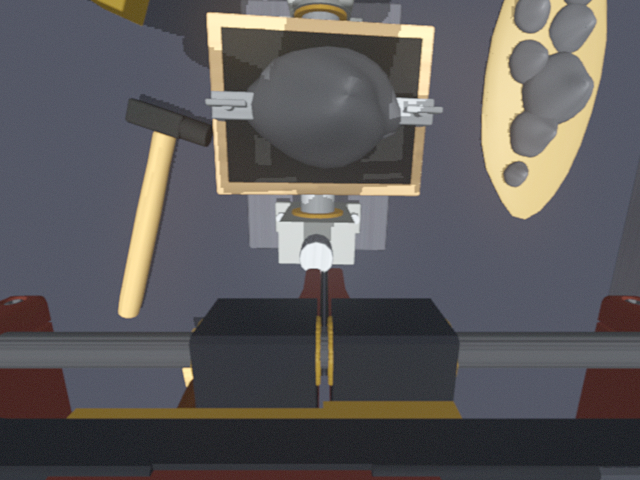

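View pics/sc23_c240_100.png

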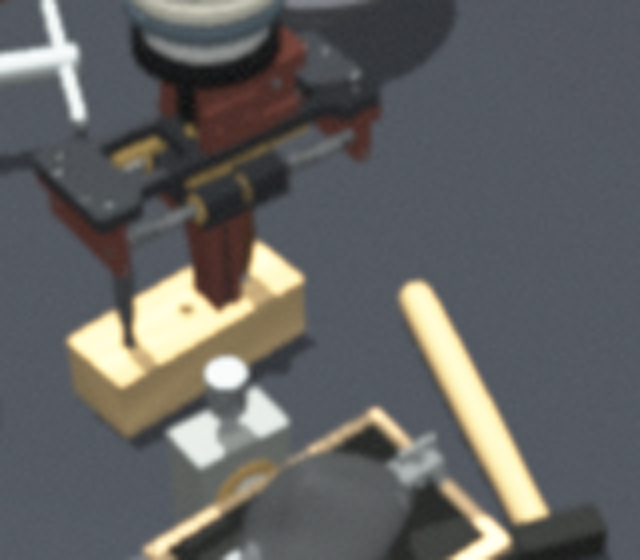

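```bash
python3 -c "
from h import *
d=load('wr23');print(wz(d,316.5,257,188), proj(d,[565.7,-120.8,229.7]))"
```

```text
[ 561.94267201 -122.28003263  188.        ] (np.float64(322.1479824523524), np.float64(276.2550374443207), np.float64(193.48047101397313))
```

Emit:
move_arm([
  [-4,-2.5,5,0.004,0,0.008],
  [-4,-2,5,0.004,0,0.008],
  [0,0,5,0,0,0],
])

```text
t: 21.57
ee_pos: [564.3, -129.8, 219.5]
orientation: [2.234, 2.196, 0.009]
ft_force: [-0.2, -0.1, -0.4]
width: 0.6
```

```bash
python3 -c "
from h import *
still(2); plan(561,-129,200,-1,n=15,smax=25);d=snap('wrist','wr24')
crop('wr24',220,200,440,340,3);snap('scene','sc24');crop('sc24',240,120,360,240,5)"
```

```text
[[ 5.638e+02 -1.295e+02  2.183e+02 -0.000e+00  5.000e-01 -1.000e-01
   6.000e-01  2.160e+01]
 [ 5.636e+02 -1.293e+02  2.185e+02  3.000e-01 -1.000e-01 -1.100e+00
   7.000e-01  2.170e+01]]
t 21.67 pos [ 563.6 -129.3  218.5] jaw -1.0 dist 18.6 turn [0.009 0.001 0.   ] rows 1 F [ 0.3 -0.1 -1.1] w 0.7 q6 -0.23
[[0.3, -2.8, 18.4, 0.009, 0.001, 0.0]]
```

View pics/wr24_c220_200.png

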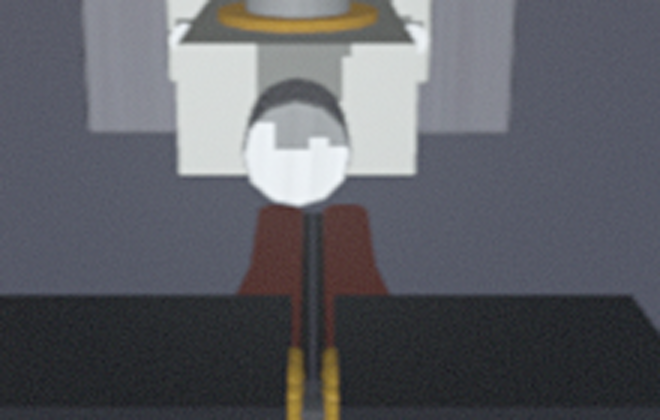

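View pics/sc24_c240_120.png

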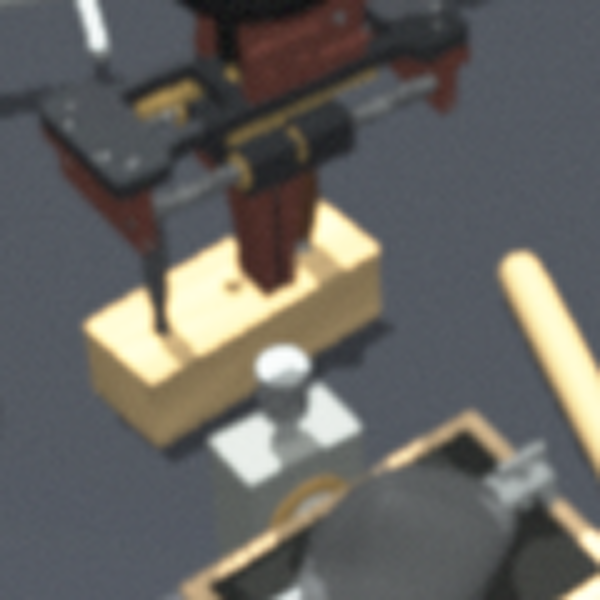

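```bash
python3 -c "
from h import *
d=load('sc24')
for z in (218.5,228,238,248): print(z,np.round(proj(d,[564.5,-125,z]),1))
print([w(d,240+u/5,120+v/5).round(0).tolist() for u,v in ((268,285),(262,278),(280,280))])
d=load('wr24');print(wz(d,220+297/3,200+157/3,188))
for v in (205,208,212,220): print([w(d,220+u/3,200+v/3).round(0).tolist() for u in (275,290,345)])"
```

```text
218.5 [ 293.3  182.9 1242.2]
228 [ 293.1  179.9 1234.8]
238 [ 292.9  176.6 1227.1]
248 [ 292.7  173.4 1219.4]
[[569.0, -115.0, 247.0], [572.0, -115.0, 253.0], [562.0, -115.0, 246.0]]
[ 561.77812316 -124.08634817  188.        ]
[[558.0, -117.0, 239.0], [561.0, -117.0, 239.0], [570.0, -117.0, 240.0]]
[[558.0, -117.0, 240.0], [561.0, -117.0, 240.0], [570.0, -117.0, 241.0]]
[[559.0, -117.0, 242.0], [561.0, -117.0, 243.0], [570.0, -117.0, 242.0]]
[[559.0, -117.0, 247.0], [561.0, -117.0, 246.0], [570.0, -117.0, 246.0]]
```

Emit:
move_arm([
  [1,-2.5,12,0.005,0,0],
  [0.5,-0.5,12,0.004,0,0],
  [0,0,10,0,0,0],
  [0,0,2,0,0,0],
])

```text
t: 22.1
ee_pos: [561.2, -127.7, 180.2]
orientation: [2.239, 2.201, -0.001]
ft_force: [-1.4, 0.2, -0.2]
width: 0.2
```

```bash
python3 -c "
from h import *
still(2); plan(560.7,-128,172,-1,n=15,smax=25);d=snap('wrist','wr25')
crop('wr25',220,200,440,340,3);snap('scene','sc25');crop('sc25',240,120,360,240,5)"
```

```text
[[ 5.612e+02 -1.277e+02  1.803e+02 -1.300e+00  4.000e-01 -6.000e-01
   6.000e-01  2.220e+01]
 [ 5.617e+02 -1.278e+02  1.812e+02 -6.000e-01 -7.000e-01  6.000e-01
   6.000e-01  2.220e+01]]
t 22.2 pos [ 561.7 -127.8  181.2] jaw -1.0 dist 9.3 turn [0.002 0.002 0.001] rows 1 F [-0.6 -0.7  0.6] w 0.6 q6 -0.23
[[-0.2, -1.0, 9.2, 0.002, 0.002, 0.001]]
```

View pics/wr25_c220_200.png

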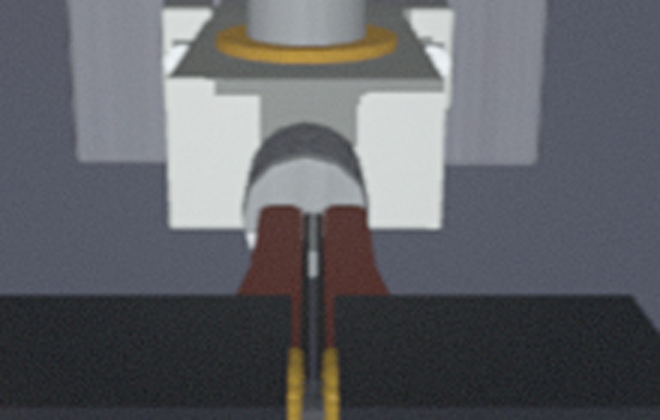

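View pics/sc25_c240_120.png

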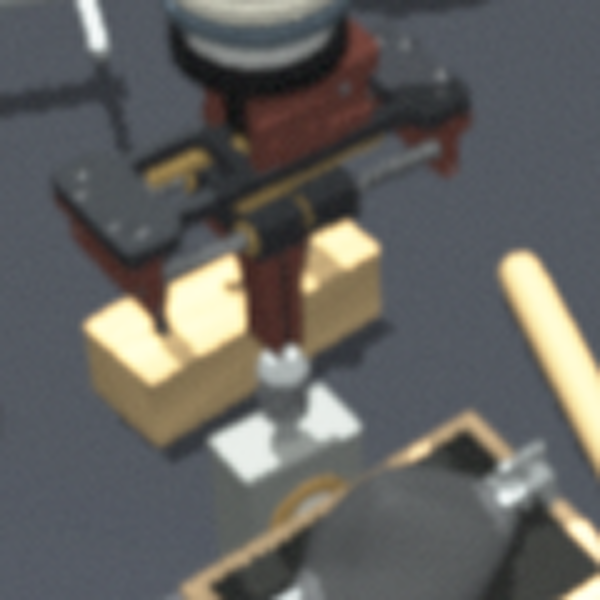

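The fingertips are just above the pin head. I'll press down slowly.

Emit:
move_arm([
  [0,-1,5,0.002,0,0],
  [0,0,5,0,0,0],
  [0,0,4,0,0,0],
])

```text
t: 22.55
ee_pos: [563.3, -128.5, 169.7]
orientation: [2.235, 2.198, 0.003]
ft_force: [0.1, -0.2, -0.2]
width: 0.7
```

```bash
python3 -c "
from h import *
still(2)"
```

```text
[[ 5.627e+02 -1.284e+02  1.688e+02 -1.000e+00 -5.000e-01 -6.000e-01
  -1.000e-01  2.260e+01]
 [ 5.626e+02 -1.283e+02  1.691e+02 -0.000e+00 -2.000e-01  9.000e-01
   8.000e-01  2.260e+01]]
```

Emit:
move_arm([
  [0,-1.5,3,0.002,0,0],
  [0,0,3,0,0,0],
])

```text
t: 22.82
ee_pos: [561.7, -128.6, 163.5]
orientation: [2.237, 2.199, 0.0]
ft_force: [-0.6, 0.8, 4.8]
width: 0.6
```

```bash
python3 -c "
from h import *
still(2)"
```

```text
[[ 5.618e+02 -1.286e+02  1.631e+02  8.000e-01  4.000e-01 -7.000e-01
   3.000e-01  2.290e+01]
 [ 5.616e+02 -1.285e+02  1.632e+02 -1.000e-01 -2.000e-01  7.000e-01
   7.000e-01  2.290e+01]]
```

Emit:
move_arm([
  [0,0,4,0,0,0],
  [0,0,4,0,0,0],
])

```text
t: 23.08
ee_pos: [562.8, -129.3, 157.4]
orientation: [2.234, 2.198, 0.001]
ft_force: [-6.8, -1.6, 17.3]
width: 0.6
```

```bash
python3 -c "
from h import *
pinz(); still(1);snap('scene','sc26');crop('sc26',240,120,360,240,5)"
```

```text
t 23.13 pos [ 562.5 -129.3  156.8] F [-2.  -1.2  4.2] w 0.6 | pin p97 313.2 [48, 16, 27, 31, 38, 35, 34, 34, 31, 40, 23]
[[ 5.624e+02 -1.292e+02  1.566e+02 -1.400e+00 -7.000e-01  3.800e+00
   3.000e-01  2.320e+01]]
```

View pics/sc26_c240_120.png

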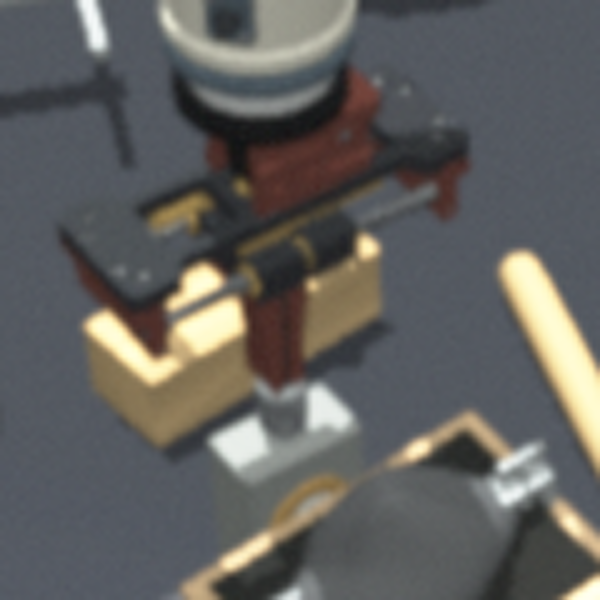

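The pin is sinking under the push, with a peak of about 17 N. Continuing.

Emit:
move_arm([
  [0,-1,4,0.003,0,0],
  [0,0,4,0,0,0],
  [0,0,4,0,0,0],
])

```text
t: 23.48
ee_pos: [562.5, -130.1, 148.0]
orientation: [2.234, 2.197, -0.001]
ft_force: [-10.9, 1.0, 38.6]
width: 0.8
```

```bash
python3 -c "
from h import *
still(1);snap('scene','sc27');crop('sc27',240,120,360,240,5)"
```

```text
[[ 5.625e+02 -1.300e+02  1.481e+02 -6.400e+00 -1.700e+00  1.470e+01
   4.000e-01  2.350e+01]]
```

View pics/sc27_c240_120.png

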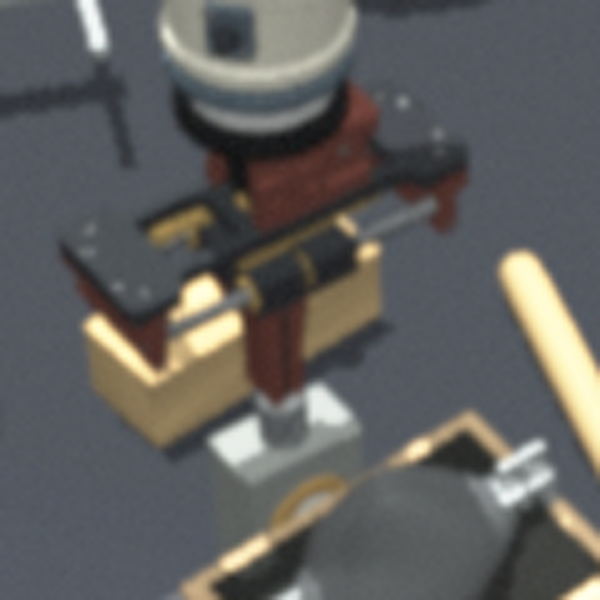

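Force rose sharply to 38 N at TCP z 148, which puts the tips at about 167 and matches the home height of 168. I'll back off and check.

Emit:
move_arm([
  [0,0,-10,0,0,0],
  [0,0,-20,0,0,0],
  [0,0,-30,0,0,0],
  [0,0,-35,0,0,0],
  [0,0,-35,0,0,0],
])

```text
t: 24.0
ee_pos: [556.8, -127.7, 275.1]
orientation: [-2.235, -2.198, 0.014]
ft_force: [1.0, 0.5, 0.2]
width: 0.6
```

Emit:
move_arm([
  [-20,-20,0,0,0,0],
  [-30,-30,0,0,0,0],
  [-25,-30,0,0,0,0],
  [-10,-10,0,0,0,0],
])

```text
t: 24.33
ee_pos: [470.7, -212.3, 286.4]
orientation: [2.225, 2.204, 0.002]
ft_force: [0.1, -0.2, -0.1]
width: 0.6
```

```bash
python3 -c "
from h import *
still(1);d=snap('scene','sc28');pinz(d);crop('sc28',240,140,400,260,5);snap('top','top28')"
```

```text
[[ 4.704e+02 -2.132e+02  2.866e+02 -9.000e-01 -9.000e-01  1.000e+00
   4.000e-01  2.440e+01]]
t 24.43 pos [ 472.  -212.2  286.5] F [-0.   0.2  1.3] w 0.7 | pin p97 170.8 [30, 29, 29, 72, 10, 0, 0, 0, 0, 0, 0]
```

View pics/sc28_c240_140.png

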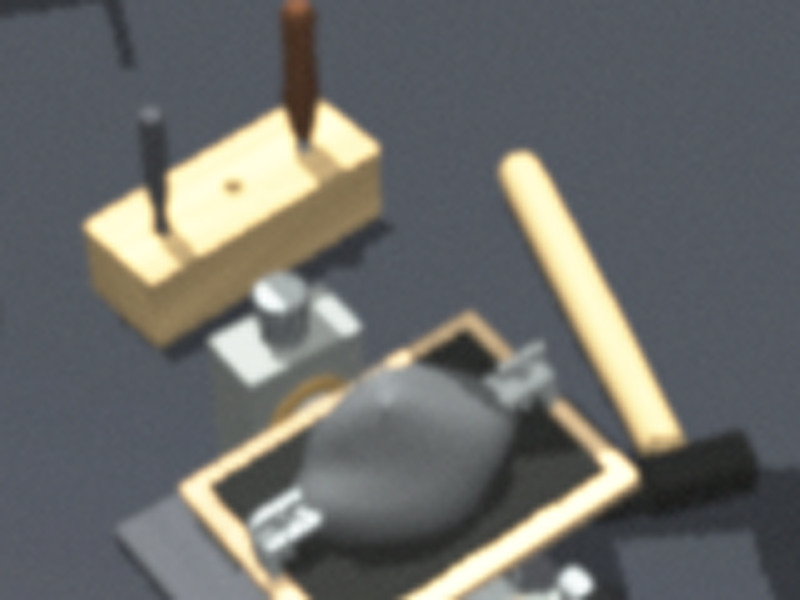

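View pics/top28.png

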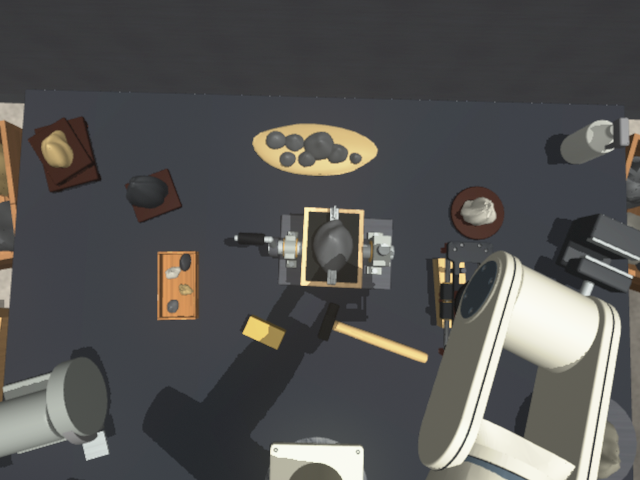

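```bash
python3 -c "
from h import *
def top(d,h0):
    v,u=np.mgrid[120:230,260:335]; z=d['range_z'][120:230,260:335]
    P=np.stack([(u-d['cx'])/d['fx']*z,(v-d['cy'])/d['fy']*z,z,np.ones_like(z)],-1)@d['cam_to_world'].T
    c=proj(d,[560,-124,h0]); m=(z>0)&(np.hypot(u-c[0],(v-c[1])*1.3)<3.5); return np.median(P[...,2][m]),P[...,2][m].std(),m.sum(),c
print(top(load('sc9'),223),top(load('sc14'),223),top(load('sc19'),223))
print(top(load('sc28'),168))
d=[eyes.get_image('scene') for _ in range(3)]
for x in d: print(top(x,168)); 
for x in d: pinz(x)
im=cv2.imread('pics/sc28.png')[185:220,280:320]; im=cv2.resize(im,None,fx=16,fy=16,interpolation=cv2.INTER_CUBIC); cv2.imwrite('pics/z28.png',im)
"
```

```text
(np.float64(223.2269381185747), np.float64(1.9000032006958523), np.int64(31), (np.float64(295.0713700809249), np.float64(180.886665833316), np.float64(1239.8766136583083))) (np.float64(223.46789900546457), np.float64(1.4279876526320652), np.int64(31), (np.float64(295.0713700809249), np.float64(180.886665833316), np.float64(1239.8766136583083))) (np.float64(221.79160114858973), np.float64(31.328052099263907), np.int64(31), (np.float64(295.0713700809249), np.float64(180.886665833316), np.float64(1239.8766136583083)))
(np.float64(168.35396289217), np.float64(1.4943219454910428), np.int64(31), (np.float64(296.0082265483506), np.float64(197.8321420417228), np.float64(1282.2793036431067)))
(np.float64(167.60109500463318), np.float64(2.2559455053539326), np.int64(31), (np.float64(296.0082265483506), np.float64(197.8321420417228), np.float64(1282.2793036431067)))
(np.float64(168.7600437198239), np.float64(1.6651297287712656), np.int64(31), (np.float64(296.0082265483506), np.float64(197.8321420417228), np.float64(1282.2793036431067)))
(np.float64(168.28311617384702), np.float64(1.7396615098347377), np.int64(31), (np.float64(296.0082265483506), np.float64(197.8321420417228), np.float64(1282.2793036431067)))
t 24.63 pos [ 474.2 -210.2  285.7] F [ 0.9 -0.4  0.2] w 0.5 | pin p97 170.1 [31, 33, 30, 72, 7, 0, 0, 0, 0, 0, 0]
t 24.63 pos [ 474.2 -210.2  285.7] F [ 0.9 -0.4  0.2] w 0.5 | pin p97 170.4 [36, 27, 29, 68, 11, 0, 0, 0, 0, 0, 0]
t 24.63 pos [ 474.2 -210.2  285.7] F [ 0.9 -0.4  0.2] w 0.5 | pin p97 170.2 [33, 31, 28, 75, 6, 0, 0, 0, 0, 0, 0]
```

View pics/z28.png

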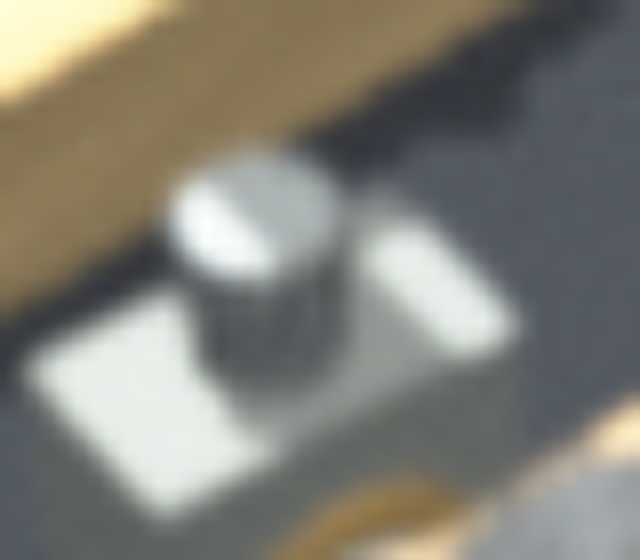

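The head top is at 168.2 mm against an expected 168, with no gap at the block. The arm is clear, so I'll let it settle and hand in.

Emit:
move_arm([
  [0,0,0,0,0,0],
  [0,0,0,0,0,0],
  [0,0,0,0,0,0],
])

```text
t: 24.88
ee_pos: [476.1, -208.2, 284.9]
orientation: [2.221, 2.21, 0.004]
ft_force: [0.3, -0.6, -0.7]
width: 0.5
```

```bash
python3 -c "
from h import *
pinz(); print(ctrl.close_job())"
```

```text
t 24.93 pos [ 476.1 -208.2  284.9] F [-0.3  0.7  0.6] w 0.3 | pin p97 170.6 [30, 30, 29, 70, 10, 0, 0, 0, 0, 0, 0]
the job is handed in; nothing more can be done
None
```

The cradle is locked: the pin is fully home in the bearing block, and I handed the job in at about 25 s.

- **Placing the pin:** I took it from the rack's middle hole, stood it in the block and let go. It stood on the shaft with its head top at about 223 mm.
- **Turning the crank:** I eased the handle towards +x, using about 3–6 N. The pin began to sink, fell 26 mm, then another 10 mm over a few 1 mm nudges, and settled about 20 mm short of home. The crank never went firm.
- **Pressing home:** I let go of the crank and pushed the head down with the shut fingers. The force peaked at 17 N partway down and reached about 39 N when the head met the block. That 39 N was the highest force I read, and it came from the fingertips.
- **Final check:** The head top measured 168.2 mm against 168 expected, and the enlarged picture shows no gap under it. The other tools and stones that I could see in the last pictures were where they started. The arm is clear and reads no force.

**What went wrong:** My first try at the crank was too shallow and the fingers slid over the handgrip. The partly open fingertips sit about 17–19 mm behind the reported tool point. The crank barely moved and the pin was not touched, so I went in deeper and it worked. The cameras also disagreed on the hole position by up to about 7 mm, so I lined the pin up using the wrist pictures.

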